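Put the reagent bottle away upright and shut the chest by breaking its lid stay

TASK

Stand the reagent bottle that lies on the bench upright in the empty place in the blue chest and let go of it, while the lid is still propped open. Then press the locked lid stay at its knee to break it, and lower the lid under control, without slamming, until it is fully shut. Leave the stored bottles and everything else on the bench alone.

Things in the scene. Friction and masses are not known exactly. Their poses are not given: they have to be found in the camera images.
- bottle_mid (a point): reagent bottle to put away: milky body 70 long, 56 wide, 40 thick, then a round white cap 32 across, 32 long (from 72 to 104 above the foot); 104 over all, 0.17 to 0.34 kg. Starts lying flat on its broad side, left of the chest, cap roughly towards the robot. Point: middle of its length, on its axis. Own x from foot to cap (up when standing), y across the 56, z across the 40
- free_place (a point): middle of the one empty place in the chest, on the inner floor, 8 above the bench. Axes as the chest's: a bottle fits there standing, its 40 side along x, its 56 side along y. The place is 54 (x) by 72 (y) between thin white partitions whose tops are 58 above the bench; a standing bottle reaches 112, the chest's rim 118
- stored0_mid (a point): one of two identical bottles already standing upright in the chest (own z up), point at its middle, 52 above its foot. The three places are 60 apart along the chest's x; which one is empty varies
- stored1_mid (a point): the other stored bottle, as stored0_mid
- chest: pale blue open-topped chest fixed to the bench, 200 (x) by 150 (y), 118 high, walls 5; origin under its centre, z up. Lid hinged along x at the -y rim. The row of three places lies along x at y = +16, the wall beyond it is at y = +70; two grey cold packs, 83 high, fill the side by the hinge
- lid_hinge (a point): middle of the lid's hinge line: chest frame (0, -75, 121). The hinge runs along chest x; axes as the chest's
- lid_edge (a point): middle of the lid's free edge, in the lid's mid-plane, 150 from the hinge line. The lid is a smoky clear plate 196 (along x) by 150, 6 thick, mass 0.25 kg, with a black lip 70 long, 10 thick, that sticks out 15 past this point
- lid (a joint): lid angle, rad: 0 = propped open, 86 degrees up from shut, leaning over the chest; grows as it is lowered; 1.501 = fully shut, level on the rim. Stiff hinge (0.25 N m): with the stay broken the lid stays where it is left and must be pushed down all the way (2 to 4 N at its free edge). With the stay locked it cannot be lowered
- knee_pin (a point): middle of the knee of the folding lid stay: a dark steel pin, radius 10, 36 long along chest x, outside the chest's -x end, free above; at the start (-124, +1, 156) in the chest frame. Two 79 steel links run from it to the chest (y +65, z 111) and to the lid (70 from the hinge). Pressed down with 5 to 6 N it breaks and moves down and towards the hinge (chest y, z: -0.5, -0.86)
- knee (a joint): angle of the knee (rad): 0 = locked just past straight against its stop, 0.16 = straight, larger = broken and folded downwards; about 0.65 when the pin has been pressed down 22 mm, 2.4 with the lid shut
- carousel: bystander, to be left alone: round black sample carousel with a ring of lilac-capped tubes, radius 55, 95 high; origin at the centre of its underside
- tipbox: bystander, to be left alone: flat grey box with a clear cover, 109 x 79, 67 high; origin at the centre of its underside
- tuberack: bystander, to be left alone: white rack of lilac-capped tubes, 120 x 50, 98 high; origin at the centre of its underside
- beaker: bystander, to be left alone: glass beaker, radius 34, 85 high; origin at the centre of its underside
- vial: bystander, to be left alone: amber jar, radius 24, 75 high; origin at the centre of its underside
- jug: bystander, to be left alone: white square jug with a handle, 110 x 75, 180 high; origin at the centre of its underside
- flask: bystander, to be left alone: tall white bottle, radius 36, 160 high; origin at the centre of its underside
Things that resemble listed ones, but are neither listed nor needed, are in the scene too. What is shaped like the part that bears bottle_mid but green or red is not meant.

How it is judged:
On the way, in this order (a step that is already met when the one before it is completed fails the run):
1. the bottle stands upright on the floor of the empty place, let go, with the stay still locked (angle between bottle_mid's own x axis and vertical below 0.12 rad and horizontal distance between bottle_mid and free_place below 0.016 m and z of bottle_mid in the frame of free_place below 0.058 m and contact force between the fingers and bottle below 0.1 N and value of joint knee below 0.12 rad), for 0.2 s.
2. the stay is broken at its knee before the lid comes down (value of joint knee above 0.5 rad and value of joint lid below 0.8 rad), for 0.1 s.
At the end, for the whole second after the job is handed in: The bottle stands at rest upright (within 0.12 rad), cap up, on the floor of the place that was empty, within 16 mm of its middle, and the lid is fully shut (joint above 1.455 rad, i.e. its free edge within 7 mm of down) and still (angle between bottle_mid's own x axis and vertical below 0.12 rad and horizontal distance between bottle_mid and free_place below 0.016 m and z of bottle_mid in the frame of free_place below 0.058 m and value of joint lid above 1.455 rad and velocity of joint lid below 0.05 rad/s and linear speed of bottle below 0.03 m/s); the robot touches nothing.
It fails at once if the lid is slammed (over 2.5 rad/s) (velocity of joint lid above 2.5 rad/s).
It fails at once if a stored bottle is shifted by over 20 mm or tipped (distance of any of stored0_mid, stored1_mid from where it was at the start of the episode above 0.02 m).
It fails at once if a bystander is shifted by over 25 mm (distance of any of carousel, tipbox, tuberack, beaker, vial, jug, flask from where it was at the start of the episode above 0.025 m).
It also fails if it takes over 69 s, if anything falls off the work surface, if the arm or the gripper's body presses on something with over 40 N, if the wrist force passes 120 N, or if a joint passes its speed limit or range.

ROBOT

A 7-joint arm with a two-finger parallel gripper is mounted at the origin on the work surface. World frame = base frame: x ahead of the robot, y to its left, z up, the work surface at z = 0. Lengths are in m, angles in rad, forces in N, time in s.
With the tool pointing down it reaches from about 0.35 to 0.9 m from the base axis. Payload 8.1 kg.
Tool frame: the origin (TCP) lies between the finger pads; the fingertips stand 17 mm ahead of it and the grasp point (between the pads) lies 2 mm behind it (ctrl.nose_length is the distance from the TCP to the fingertips, in m); z points along the fingers, y is the line along which they close (so a half turn about z gives the same grasp; the last joint's range is limited). The gripper opens to 92 mm and grips with 3 to 60 N. Pads are 19 mm wide; open, the fingers measure 130 mm over their backs; the gripper's body (75 mm by 190 mm) begins 47 mm behind the grasp point.
Start: joints at [-1.226, 0.434, 0.025, 1.573, -0.012, 1.134, -0.075], TCP at [0.271, 0.563, 0.244] pointing down, gripper open.
Joint ranges: [-2.62, 2.62], [-0.44, 2.09], [-1.27, 1.32], [0.08, 2.57], [-1.32, 4.46], [0.12, 2], [-2.74, 2.74]. Speed limits (rad/s): [2.22, 2.22, 3.01, 3.01, 3.14, 3.14, 3.14].

INTERFACE

Orientations are given as a unit quaternion [x, y, z, w].
In Python, from rig import ctrl, cams gives the robot as it stands.
- The arm moves only by the tool step_arm, never from a script. Its argument "motion" is a list of rows, each an object of numbers: "x", "y", "z": the shift along the tool's x, y, z in units of 0.15 m (1.0 is 0.15 m); "rx", "ry", "rz": the turn, a rotation vector about the tool's x, y, z in units of 0.5 rad (1.0 is 0.5 rad); "claw": the gripper command: -1 is fully open, 1 is shut, values between are in proportion. In form: [{"x": .., "y": .., "z": .., "rx": .., "ry": .., "rz": .., "claw": ..}, ...]. A call has 1 to 8 rows; each row is the pose to reach, as a shift and turn from the pose commanded when the call began, along the tool's axes at that moment; what a row does not reach only later rows make up. A row lasts 1/10 s, in which the tool goes at most 50 mm and 8.59 degrees, less where a joint would pass 70% of its speed; a pose out of reach is approached as far as the arm can. A call with a number of a shift or a turn outside -1 to 1 is refused whole. A call with a gripper value outside its range is refused whole. The fingers move at their own pace and stop on an object; "newtons" is the grip in N (left out, the last holds). Time passes only in rows, so rows that repeat a pose let the fingers close. It gives the time, the measured TCP pose, the force, the opening and the grip force at its end, in the units of the state.
- ctrl.get_state(): the state, without advancing time (a new reading comes with each control period).
- cams.read_camera(name): name is "scene" or "top" or "wrist"; returns (picture, depth): 400x640x3 uint8, blue, green, red; 400x640 float32, m along the optical axis (not along the pixel's ray), 0 where there is no reading.
- cams.camera_params(name): a dict with "fx", "fy", "cx", "cy" (pixels), "cam_to_world" (4x4, takes a point from camera to world coordinates). Camera axes: x right, y up, looking along -z (the intrinsics and any distortion apply to the point x, -y, -z); pixel columns grow to the right and rows downward; lengths in m; the calibration is good to about 2 mm. A picture is of the moment at which its call begins: read the wrist's pose just before it. camera_params takes no time and is no camera call; for the wrist camera it gives the pose at the moment of the call.
- ctrl.job_done(): hands the job in; it is judged then, once.
The state is a dict: "t": time; "joints": joint angles; "qd": joint speeds; "tau": joint torques, N m; "eef_pos": TCP position; "orientation": TCP orientation; "ft_force": force on the tool from outside, world axes, zero at the start; "torque": the same for the moment, N m; "width": finger opening in m; "grip_force": force on a finger pad.
Only numpy, scipy, OpenCV 4.12 (cv2) and the standard library are available. Lean on these libraries where they do the work, as an engineer would, in place of code of your own. Each camera call takes 0.05 s, during which the arm holds its last target. There are 200 camera calls.

## Working session

There is one attempt and no reset: what is moved stays moved. The work goes in short steps, Python scripts to look and compute and a tool call to move; the robot and the scene stay as the last step left them, time stands still between calls to the robot, and variables do not carry over. Pictures are saved under pics/ and viewed, at most 10 in all, crops included, and the job is handed in when it is done.

Besides the shell and the picture viewer there is one more tool, called as name([rows], argument=value, ...), one row to a line, values as JSON. step_arm: Moves the arm, as the interface text tells. Its arguments: {"type":"object","properties":{"motion":{"type":"array"},"newtons":{"type":"number"}},"required":["motion"]}

```bash
mkdir -p pics && ls && cat > h.py <<'E'
import numpy as np,cv2
from rig import ctrl,cams
from scipy.spatial.transform import Rotation as R
def P(n):
    return cams.camera_params(n)
def cloud(d,p):
    v,u=np.mgrid[:d.shape[0],:d.shape[1]]
    c=np.stack([(u-p['cx'])/p['fx']*d,-(v-p['cy'])/p['fy']*d,-d],-1)
    M=np.array(p['cam_to_world']);return c@M[:3,:3].T+M[:3,3]
def ray(p,u,v,z):
    M=np.array(p['cam_to_world']);r=M[:3,:3]@np.array([(u-p['cx'])/p['fx'],-(v-p['cy'])/p['fy'],-1]);o=M[:3,3]
    return o+r*(z-o[2])/r[2]
def shift(target):
    s=ctrl.get_state();return R.from_quat(s['orientation']).inv().apply(np.array(target)-s['eef_pos'])/0.15
E
python3 - <<'E'
from h import *
for n in ['scene','top','wrist']:
    p=P(n);i,d=cams.read_camera(n);cv2.imwrite(f'pics/{n}0.png',i);np.savez(f'{n}0.npz',i=i,d=d,**p)
    print(n,{k:np.round(v,3).tolist() if k=='cam_to_world' else v for k,v in p.items()})
a=[cv2.imread(f'pics/{n}0.png') for n in ['scene','top']]
print(ctrl.get_state())
E
```

```text
pics
scene {'fx': 389.3735743083353, 'fy': 389.3735743083353, 'cx': 317.27479210001565, 'cy': 197.33115391608058, 'cam_to_world': [[0.027, -0.563, 0.826, 1.604], [0.999, 0.035, -0.01, 0.012], [-0.023, 0.826, 0.563, 0.878], [0.0, 0.0, 0.0, 1.0]]}
top {'fx': 445.69777679538294, 'fy': 445.69777679538294, 'cx': 323.84704454949593, 'cy': 197.36645157636954, 'cam_to_world': [[-0.005, 0.997, -0.079, 0.476], [-1.0, -0.005, -0.005, 0.001], [-0.006, 0.079, 0.997, 1.539], [0.0, 0.0, 0.0, 1.0]]}
wrist {'fx': 278.9683544558207, 'fy': 278.9683544558207, 'cx': 323.45325283247314, 'cy': 198.268327400503, 'cam_to_world': [[0.433, -0.867, -0.248, 0.204], [0.901, 0.416, 0.12, 0.595], [-0.001, -0.275, 0.961, 0.384], [0.0, 0.0, 0.0, 1.0]]}
{'t': 0.15, 'joints': array([-1.22557005,  0.43506303,  0.02501551,  1.5738672 , -0.01160068,
        1.13402249, -0.07509756]), 'qd': array([ 1.88569090e-03, -3.45448846e-03,  6.22886833e-04, -6.28279258e-04,
        9.59443171e-04,  8.48059887e-04,  3.20139184e-05]), 'tau': array([ 2.84853850e-03, -6.68260431e+01,  9.86331515e-01, -3.14692318e+01,
       -6.05408871e-02,  3.93466442e-02,  1.47917372e-04]), 'eef_pos': array([0.2705329 , 0.5630092 , 0.24313375]), 'orientation': array([ 2.22097338e-01,  9.75024309e-01, -6.03231789e-04, -7.19107356e-05]), 'ft_force': array([ 0.27579701,  0.36472266, -0.73417868]), 'torque': array([ 0.00831466, -0.01358751,  0.0445346 ]), 'grip_force': 0.0, 'width': 0.09168404266292028}
```

View pics/top0.png

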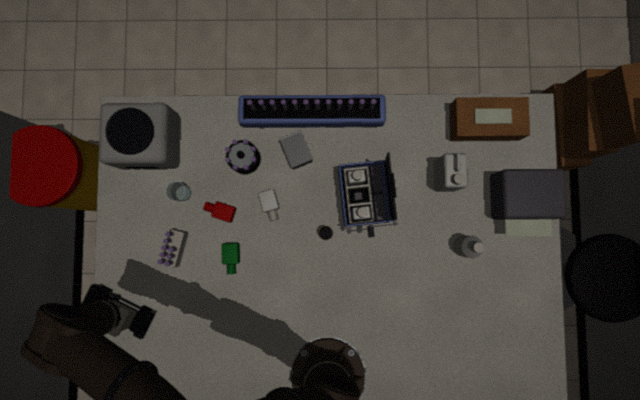

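View pics/scene0.png

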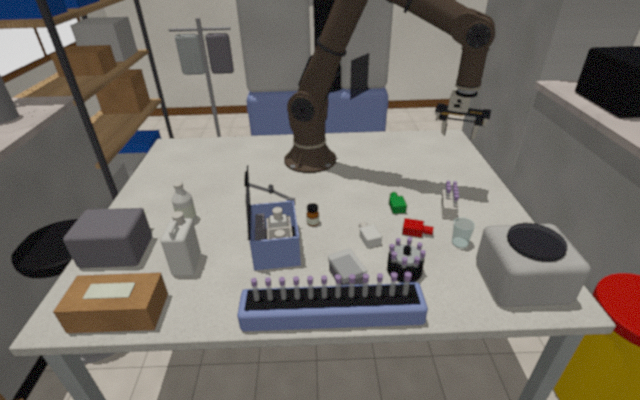

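The white bottle is at top-view pixel (268,203) with its cap towards the robot at (273,217). The green one at (231,257) and the red one at (220,211) are decoys, and the grey slab at (296,150) has no cap. The chest is at (360,195) with its middle place empty. I'll confirm this in one enlarged crop and measure.

```bash
python3 - <<'E'
from h import *
f=np.load('top0.npz');i,d=f['i'],f['d'];p={k:f[k] for k in['fx','fy','cx','cy','cam_to_world']}
a=cv2.resize(i[125:245,215:435],None,fx=3.6,fy=3.6,interpolation=cv2.INTER_CUBIC);cv2.imwrite('pics/crop.png',cv2.convertScaleAbs(a,alpha=1.5))
C=cloud(d,p)
print('bench z',np.median(C[230:260,260:300,2]))
# bottle: height mask
m=np.zeros(d.shape,bool);m[182:226,252:286]=1
m&=(C[...,2]>0.012)
pts=C[m];print(len(pts),np.percentile(pts[:,2],[10,50,90,98]))
body=m&(i.min(2)>110)
c=cv2.findContours(body.astype(np.uint8),0,1)[0];c=max(c,key=cv2.contourArea);print(cv2.minAreaRect(c))
mm=(m).astype(np.uint8);c=max(cv2.findContours(mm,0,1)[0],key=cv2.contourArea);print(cv2.minAreaRect(c))
for n in ['top','scene']:
    g=np.load(n+'0.npz');im=g['i'];q={k:g[k] for k in['fx','fy','cx','cy','cam_to_world']};D=cloud(g['d'],q)
    lo=(D[...,0]>.3)&(D[...,0]<.65)&(D[...,1]>.03)&(D[...,1]<.22)&(D[...,2]>.01)&(D[...,2]<.06)&(im.min(2)>90)&(im.max(2).astype(int)-im.min(2)<40)
    k,l,s,ce=cv2.connectedComponentsWithStats(lo.astype(np.uint8))
    for j in range(1,k):
        if s[j,4]>60: w=D[l==j];print(n,s[j],w.mean(0).round(4),w.min(0).round(3),w.max(0).round(3))
    hsv=cv2.cvtColor(im,cv2.COLOR_BGR2HSV)
    b=(D[...,0]>.35)&(D[...,0]<.7)&(D[...,1]>-.25)&(D[...,1]<.0)&(D[...,2]>.105)&(D[...,2]<.13)
    w=D[b];r=cv2.minAreaRect((w[:,:2]*1000).astype(np.float32));print(n,'rim',len(w),r,np.median(w[:,2]))
E
```

```text
bench z 0.000528366042204298
456 [0.03029247 0.03900227 0.04413997 0.04794884]
((268.1470947265625, 200.08824157714844), (17.220029830932617, 12.854387283325195), 75.96376037597656)
((269.29998779296875, 204.89999389648438), (30.99031639099121, 17.076295852661133), 71.56504821777344)
top [262 189  16  23 264] [0.5851 0.1957 0.0406] [0.549 0.167 0.03 ] [0.624 0.219 0.052]
top rim 514 ((590.6537475585938, -121.27071380615234), (223.21768188476562, 150.87513732910156), 5.3765482902526855) 0.11595354910425482
scene [359 221  19  26 352] [0.5921 0.1921 0.0329] [0.519 0.166 0.01 ] [0.631 0.22  0.044]
scene rim 473 ((593.4952392578125, -120.79379272460938), (222.33432006835938, 150.7786865234375), 4.074578762054443) 0.11328099021713833
```

View pics/crop.png

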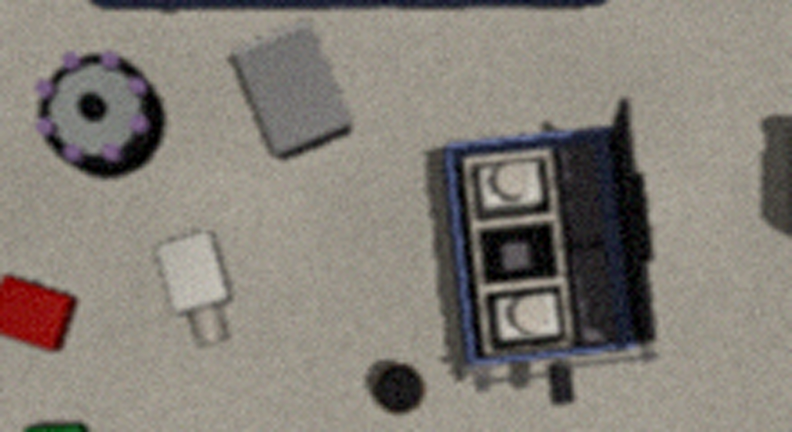

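Confirmed in the crop: the white milky bottle has its body at (195,272) and its cap at (209,325). The chest's middle place at (517,254) is empty, and the knee pin is at (562,384). Next I'll move above the bottle for a wrist view.

```bash
cat >> h.py <<'E'
def Rd(yaw,lx=0,ly=0): # tool down, tool y at azimuth yaw(deg); optional extra tool-frame tilt
    a=np.radians(yaw);y=np.array([np.cos(a),np.sin(a),0]);z=np.array([0,0,-1.]);x=np.cross(y,z)
    return R.from_matrix(np.stack([x,y,z],1))*R.from_rotvec([lx,ly,0])
def plan(*wps,start=None):
    """wps: (pos,R). prints one line per call"""
    s=ctrl.get_state();p,r=(np.array(s['eef_pos']),R.from_quat(s['orientation'])) if start is None else start
    for tp,tr in wps:
        dv=r.inv().apply(np.array(tp)-p)/.15;rv=(r.inv()*tr).as_rotvec()/.5
        n=int(np.ceil(max(np.linalg.norm(dv),np.abs(rv).max())/.98)) or 1
        for k in range(n):
            q0=p+(np.array(tp)-p)*k/n;q1=p+(np.array(tp)-p)*(k+1)/n
            r0=r*R.from_rotvec(rv*.5*k/n);print(np.r_[r0.inv().apply(q1-q0)/.15,rv/n].round(3),'rows>=',max(np.linalg.norm(q1-q0)/.05,np.linalg.norm(rv/n*.5)/.15).round(1))
        p,r=np.array(tp),tr
def st():
    s=ctrl.get_state();M=R.from_quat(s['orientation']).as_matrix();print(round(s['t'],2),s['eef_pos'].round(4),'z',M[:,2].round(3),'yaw',np.degrees(np.arctan2(M[1,1],M[0,1])).round(2),'w',round(s['width'],4),'g',round(s['grip_force'],1),'F',s['ft_force'].round(1),'q',s['joints'].round(2))
E
python3 -c "
from h import *
plan(([.55,.185,.23],Rd(105)))"
```

```text
[-0.693 -0.366  0.022 -0.001 -0.    -0.355] rows>= 2.4
[-0.617 -0.483  0.022 -0.001 -0.    -0.355] rows>= 2.4
[-0.522 -0.584  0.022 -0.001 -0.    -0.355] rows>= 2.4
[-0.411 -0.667  0.022 -0.001 -0.    -0.355] rows>= 2.4
```

step_arm([
  {"x": -0.35,"y": -0.18,"z": 0.01,"rz": -0.18},
  {"x": -0.693,"y": -0.366,"z": 0.022,"rz": -0.355},
  {"x": -0.693,"y": -0.366,"z": 0.022,"rz": -0.355},
  {"x": -0.693,"y": -0.366,"z": 0.022,"rz": -0.355},
])

```text
$.motion[0]: bad value
```

step_arm([
  {"x": -0.617,"y": -0.483,"z": 0.022,"rz": -0.355},
  {"x": -0.617,"y": -0.483,"z": 0.022,"rz": -0.355},
  {"x": -0.617,"y": -0.483,"z": 0.022,"rz": -0.355},
])

```text
$.motion[0]: bad value
```

step_arm([
  {"x": -0.522,"y": -0.584,"z": 0.022,"rz": -0.355},
  {"x": -0.522,"y": -0.584,"z": 0.022,"rz": -0.355},
  {"x": -0.522,"y": -0.584,"z": 0.022,"rz": -0.355},
])

```text
$.motion[0]: bad value
```

step_arm([
  {"x": -0.411,"y": -0.667,"z": 0.022,"rz": -0.355},
  {"x": -0.411,"y": -0.667,"z": 0.022,"rz": -0.355},
  {"x": -0.411,"y": -0.667,"z": 0.022,"rz": -0.355},
  {"x": -0.411,"y": -0.667,"z": 0.022,"rz": -0.355},
  {"x": -0.411,"y": -0.667,"z": 0.022,"rz": -0.355},
])

```text
$.motion[0]: bad value
```

```bash
python3 - <<'E'
from h import *
st();p=P('wrist');i,d=cams.read_camera('wrist');cv2.imwrite('pics/w1.png',i);np.savez('w1.npz',i=i,d=d,**p)
C=cloud(d,p)
m=(C[...,2]>.012)&(C[...,2]<.06)&(abs(C[...,0]-.57)<.1)&(abs(C[...,1]-.19)<.07)&(i.min(2)>70)&(i.max(2).astype(int)-i.min(2)<40)
k,l,s,ce=cv2.connectedComponentsWithStats(m.astype(np.uint8))
j=1+np.argmax(s[1:,4]);m=l==j;print(s[j],'z',np.percentile(C[m][:,2],[5,50,95]))
# silhouette cast on mid height plane z=.02
c=max(cv2.findContours(m.astype(np.uint8),0,1)[0],key=cv2.contourArea)[:,0]
w=np.array([ray(p,u,v,.02)[:2] for u,v in c])*1000
print(cv2.minAreaRect(w.astype(np.float32)))
t=C[m&(C[...,2]>.034)]*1000
for nm,zz in (('all',t),):
    r=cv2.minAreaRect(zz[:,:2].astype(np.float32));print(nm,r)
    a=np.radians(195);
E
```

```text
0.15 [0.2705 0.563  0.2431] z [-0.    -0.001 -1.   ] yaw 64.34 w 0.0917 g 0.0 F [ 0.3  0.4 -0.7] q [-1.23  0.44  0.03  1.57 -0.01  1.13 -0.08]Traceback (most recent call last):
  File "<stdin>", line 6, in <module>
    return _wrapfunc(a, 'argmax', axis=axis, out=out, **kwds)
    return bound(*args, **kwds)
ValueError: attempt to get argmax of an empty sequence
```

View pics/w1.png

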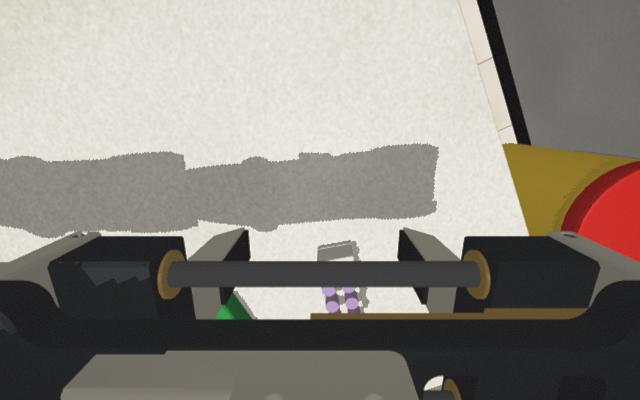

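The move was refused because the rows need every field. The wrist view is unmoved: the fingers are at the bottom (rows 230–320), so the camera mostly sees the bench on the tool's +x side. I'll send it again with all fields.

step_arm([
  {"x": -0.35,"y": -0.18,"z": 0.01,"rx": 0,"ry": 0,"rz": -0.18,"claw": -1},
  {"x": -0.69,"y": -0.366,"z": 0.022,"rx": 0,"ry": 0,"rz": -0.355,"claw": -1},
  {"x": -0.69,"y": -0.366,"z": 0.022,"rx": 0,"ry": 0,"rz": -0.355,"claw": -1},
])

```text
t: 0.5
eef_pos: [0.3441, 0.4642, 0.2402]
orientation: [0.136, 0.991, -0.001, 0.001]
ft_force: [0.8, -0.0, -1.2]
width: 0.0921
grip_force: 0.0
```

step_arm([
  {"x": -0.617,"y": -0.483,"z": 0.022,"rx": 0,"ry": 0,"rz": -0.355,"claw": -1},
  {"x": -0.617,"y": -0.483,"z": 0.022,"rx": 0,"ry": 0,"rz": -0.355,"claw": -1},
  {"x": -0.617,"y": -0.483,"z": 0.022,"rx": 0,"ry": 0,"rz": -0.355,"claw": -1},
])

```text
t: 0.8
eef_pos: [0.4133, 0.3697, 0.237]
orientation: [0.049, 0.999, -0.001, 0.001]
ft_force: [-0.1, -0.3, 0.5]
width: 0.0919
grip_force: 0.0
```

```bash
python3 -c "
from h import *
st();plan(([.58,.185,.23],Rd(105)))"
```

```text
0.8 [0.4133 0.3697 0.237 ] z [ 0.001 -0.002 -1.   ] yaw 84.38 w 0.0919 g 0.0 F [-0.1 -0.3  0.5] q [-0.84  0.33  0.01  1.76 -0.    1.06  0.65]
[-0.613 -0.558  0.025 -0.002  0.001 -0.36 ] rows>= 2.5
[-0.503 -0.659  0.024 -0.002  0.001 -0.36 ] rows>= 2.5
```

```bash
python3 -c "
from h import *
plan(([.66,.215,.24],Rd(105)))"
```

```text
[-0.869 -0.433 -0.008 -0.002  0.001 -0.36 ] rows>= 2.9
[-0.777 -0.581 -0.009 -0.002  0.001 -0.36 ] rows>= 2.9
```

step_arm([
  {"x": -0.87,"y": -0.43,"z": -0.01,"rx": 0,"ry": 0,"rz": -0.36,"claw": -1},
  {"x": -0.87,"y": -0.43,"z": -0.01,"rx": 0,"ry": 0,"rz": -0.36,"claw": -1},
  {"x": -0.87,"y": -0.43,"z": -0.01,"rx": 0,"ry": 0,"rz": -0.36,"claw": -1},
])

```text
t: 1.1
eef_pos: [0.5353, 0.2973, 0.2388]
orientation: [-0.044, 0.999, 0.0, 0.0]
ft_force: [0.2, 1.4, 0.4]
width: 0.0917
grip_force: 0.0
```

step_arm([
  {"x": -0.78,"y": -0.58,"z": -0.01,"rx": 0,"ry": 0,"rz": -0.36,"claw": -1},
  {"x": -0.78,"y": -0.58,"z": -0.01,"rx": 0,"ry": 0,"rz": -0.36,"claw": -1},
  {"x": -0.78,"y": -0.58,"z": -0.01,"rx": 0,"ry": 0,"rz": -0.36,"claw": -1},
  {"x": -0.78,"y": -0.58,"z": -0.01,"rx": 0,"ry": 0,"rz": -0.36,"claw": -1},
  {"x": -0.78,"y": -0.58,"z": -0.01,"rx": 0,"ry": 0,"rz": -0.36,"claw": -1},
])

```text
t: 1.6
eef_pos: [0.6586, 0.2207, 0.2393]
orientation: [-0.132, 0.991, -0.0, -0.001]
ft_force: [-0.6, 0.8, 0.7]
width: 0.0919
grip_force: 0.0
```

```bash
cat > look.py <<'E'
from h import *
st();p=P('wrist');i,d=cams.read_camera('wrist');cv2.imwrite('pics/w1.png',i);np.savez('w1.npz',i=i,d=d,**p)
C=cloud(d,p)
m=(C[...,2]>.012)&(C[...,2]<.06)&(abs(C[...,0]-.57)<.1)&(abs(C[...,1]-.19)<.07)&(i.min(2)>60)&(i.max(2).astype(int)-i.min(2)<45)
k,l,s,ce=cv2.connectedComponentsWithStats(m.astype(np.uint8))
j=1+np.argmax(s[1:,4]);m=l==j;print(s[j],'z',np.percentile(C[m][:,2],[5,50,95]))
t=C[m]*1000;r=cv2.minAreaRect(t[:,:2].astype(np.float32));print('all',r)
t=C[m&(C[...,2]>.036)]*1000
r=cv2.minAreaRect(t[:,:2].astype(np.float32));print('top',r)
E
python3 look.py
```

```text
1.6 [0.6586 0.2207 0.2393] z [-0.001 -0.    -1.   ] yaw 105.14 w 0.0919 g 0.0 F [-0.6  0.8  0.7] q [-0.41  0.55  0.02  1.38 -0.01  1.2   1.45]
[ 297   56   48   94 3668] z [0.03034409 0.0394681  0.04106049]
all ((572.9195556640625, 193.2393341064453), (104.10133361816406, 55.24211120605469), 16.372703552246094)
top ((573.596923828125, 193.5869140625), (101.81232452392578, 54.85821533203125), 16.309972763061523)
```

View pics/w1.png

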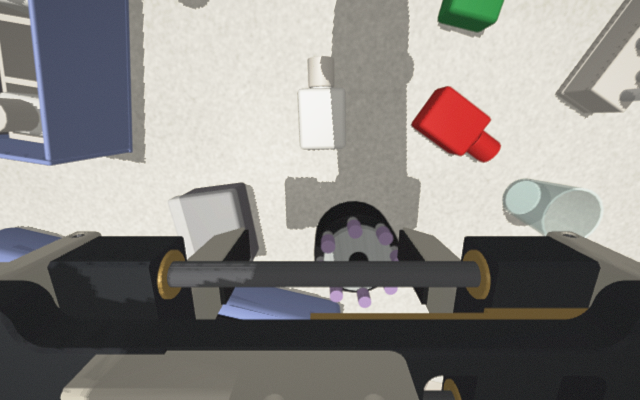

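The wrist view shows the bottle at (320,105) with its cap at (320,70). It measures 104×55 with its top at 39.5 mm, which matches. Now I'll plan the grasp on the cap.

```bash
python3 - <<'E'
from h import *
f=np.load('top0.npz');p={k:f[k] for k in['fx','fy','cx','cy','cam_to_world']}
print('carousel',ray(p,243,153.5,.095),'vial',ray(p,325.5,232.5,.07))
plan(([.5326,.1814,.10],Rd(106.37)),([.5326,.1814,.020],Rd(106.37)))
E
```

```text
carousel [0.73570899 0.27328194 0.095     ] vial [0.47607391 0.00411602 0.07      ]
[ 0.437 -0.022  0.466  0.001 -0.001 -0.019] rows>= 1.9
[ 0.438 -0.018  0.465  0.001 -0.001 -0.019] rows>= 1.9
[0.    0.    0.533 0.    0.    0.   ] rows>= 1.6
```

step_arm([
  {"x": 0.44,"y": -0.02,"z": 0.46,"rx": 0,"ry": 0,"rz": -0.02,"claw": -0.3},
  {"x": 0.875,"y": -0.04,"z": 0.7,"rx": 0,"ry": 0,"rz": -0.04,"claw": -0.3},
  {"x": 0.875,"y": -0.04,"z": 0.931,"rx": 0,"ry": 0,"rz": -0.04,"claw": -0.3},
  {"x": 0.875,"y": -0.04,"z": 0.931,"rx": 0,"ry": 0,"rz": -0.04,"claw": -0.3},
  {"x": 0.875,"y": -0.04,"z": 0.931,"rx": 0,"ry": 0,"rz": -0.04,"claw": -0.3},
  {"x": 0.875,"y": -0.04,"z": 0.931,"rx": 0,"ry": 0,"rz": -0.04,"claw": -0.3},
])

```text
t: 2.25
eef_pos: [0.5317, 0.1827, 0.1006]
orientation: [-0.144, 0.99, 0.0, -0.0]
ft_force: [0.4, 1.1, 0.8]
width: 0.0597
grip_force: 0.0
```

```bash
python3 -c "
from h import *
st();plan(([.5326,.1814,.020],Rd(106.37)))"
```

```text
2.25 [0.5317 0.1827 0.1006] z [-0.001  0.    -1.   ] yaw 106.59 w 0.0597 g 0.0 F [0.4 1.1 0.8] q [-0.42  0.49 -0.01  1.88  0.01  0.76  1.43]
[-0.004 -0.01   0.537  0.001 -0.002  0.008] rows>= 1.6
```

step_arm([
  {"x": 0,"y": -0.01,"z": 0.27,"rx": 0,"ry": 0,"rz": 0,"claw": -0.3},
  {"x": 0,"y": -0.01,"z": 0.53,"rx": 0,"ry": 0,"rz": 0,"claw": -0.3},
  {"x": 0,"y": -0.01,"z": 0.53,"rx": 0,"ry": 0,"rz": 0,"claw": -0.3},
  {"x": 0,"y": -0.01,"z": 0.53,"rx": 0,"ry": 0,"rz": 0,"claw": 1},
  {"x": 0,"y": -0.01,"z": 0.53,"rx": 0,"ry": 0,"rz": 0,"claw": 1},
  {"x": 0,"y": -0.01,"z": 0.53,"rx": 0,"ry": 0,"rz": 0,"claw": 1},
  {"x": 0,"y": -0.01,"z": 0.53,"rx": 0,"ry": 0,"rz": 0,"claw": 1},
], newtons=8)

```text
t: 2.95
eef_pos: [0.534, 0.1803, 0.0221]
orientation: [-0.143, 0.99, 0.0, 0.001]
ft_force: [-0.0, 0.3, 0.3]
width: 0.0324
grip_force: 0.8
```

```bash
python3 -c "
from h import *
st()
# arc: grasp rel. foot lower edge (-94,20), rotate to 86 deg
R0=np.array([-94,20.]);
for a in range(9,91,9):
    c,s=np.cos(np.radians(a)),np.sin(np.radians(a));q=np.array([R0[0]*c+R0[1]*s,-R0[0]*s+R0[1]*c])-R0
    print(a,'x',(-q[0]/150).round(3),'z',(-q[1]/150).round(3))
"
```

```text
2.95 [0.534  0.1803 0.0221] z [ 0.001  0.001 -1.   ] yaw 106.46 w 0.0324 g 0.8 F [-0.   0.3  0.3] q [-0.41  0.61 -0.01  1.93  0.01  0.6   1.43]
9 x -0.029 z -0.096
18 x -0.072 z -0.187
27 x -0.129 z -0.27
36 x -0.198 z -0.343
45 x -0.278 z -0.404
54 x -0.366 z -0.452
63 x -0.461 z -0.486
72 x -0.56 z -0.504
81 x -0.66 z -0.506
90 x -0.76 z -0.493
```

step_arm([
  {"x": 0,"y": 0,"z": 0,"rx": 0,"ry": 0,"rz": 0,"claw": 1},
  {"x": -0.03,"y": 0,"z": -0.1,"rx": 0,"ry": 0,"rz": 0,"claw": 1},
  {"x": -0.07,"y": 0,"z": -0.19,"rx": 0,"ry": 0,"rz": 0,"claw": 1},
  {"x": -0.13,"y": 0,"z": -0.27,"rx": 0,"ry": 0,"rz": 0,"claw": 1},
  {"x": -0.2,"y": 0,"z": -0.35,"rx": 0,"ry": 0,"rz": 0,"claw": 1},
  {"x": -0.28,"y": 0,"z": -0.41,"rx": 0,"ry": 0,"rz": 0,"claw": 1},
  {"x": -0.37,"y": 0,"z": -0.46,"rx": 0,"ry": 0,"rz": 0,"claw": 1},
])

```text
t: 3.65
eef_pos: [0.5868, 0.1954, 0.0906]
orientation: [-0.143, 0.99, -0.0, -0.0]
ft_force: [-0.8, 0.9, -2.2]
width: 0.0317
grip_force: 8.0
```

```bash
cat > sc.py <<'E'
from h import *
import sys
st()
if len(sys.argv)>2:
    p=P('scene');i,d=cams.read_camera('scene');np.savez('scene1.npz',i=i,d=d,**p);x0,y0,x1,y1=map(int,sys.argv[2:6]);cv2.imwrite(sys.argv[1],cv2.resize(i[y0:y1,x0:x1],None,fx=3,fy=3,interpolation=cv2.INTER_CUBIC))
E
python3 sc.py pics/s1.png 280 130 480 290
```

```text
3.65 [0.5868 0.1954 0.0906] z [-0. -0. -1.] yaw 106.45 w 0.0317 g 8.0 F [-0.8  0.9 -2.2] q [-0.41  0.58 -0.    1.75  0.    0.81  1.45]
```

View pics/s1.png

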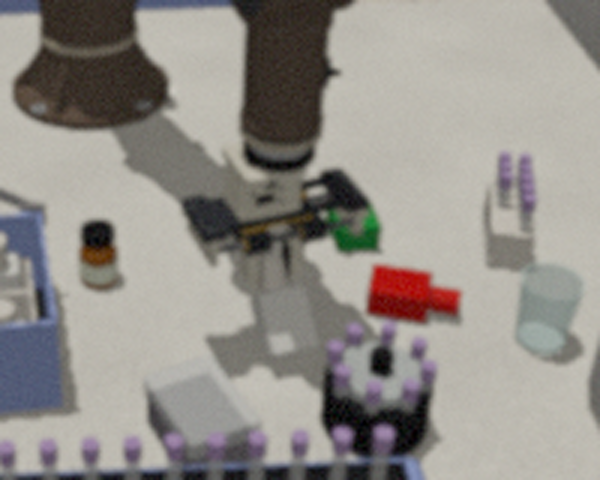

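The bottle at (285,315) is tipped part-way, with its foot end still low. I'll continue the arc.

step_arm([
  {"x": -0.09,"y": 0,"z": -0.04,"rx": 0,"ry": 0,"rz": 0,"claw": 1},
  {"x": -0.18,"y": 0,"z": -0.06,"rx": 0,"ry": 0,"rz": 0,"claw": 1},
  {"x": -0.28,"y": 0,"z": -0.06,"rx": 0,"ry": 0,"rz": 0,"claw": 1},
  {"x": -0.36,"y": 0,"z": -0.05,"rx": 0,"ry": 0,"rz": 0,"claw": 1},
  {"x": -0.36,"y": 0,"z": -0.05,"rx": 0,"ry": 0,"rz": 0,"claw": 1},
])

```text
t: 4.2
eef_pos: [0.6388, 0.2107, 0.0967]
orientation: [-0.143, 0.99, -0.0, -0.0]
ft_force: [0.1, -0.2, -1.5]
width: 0.0319
grip_force: 8.0
```

```bash
cat > tilt.py <<'E'
from h import *
st();p=P('scene');i,d=cams.read_camera('scene');np.savez('s.npz',i=i,d=d,**p);C=cloud(d,p)
s=ctrl.get_state();t=s['eef_pos']
for z0 in np.arange(0.004,.11,.012):
    m=(abs(C[...,2]-z0)<.006)&(np.hypot(C[...,0]-t[0],C[...,1]-t[1])<.065)&(i.min(2)>60)&(i.max(2).astype(int)-i.min(2)<45)
    w=C[m];u=np.array([.9595,.2818]);
    if len(w)>5: print(round(z0,3),len(w),'u',np.percentile((w[:,:2]-t[:2])@u,[5,50,95]).round(4),'v',np.percentile((w[:,:2]-t[:2])@np.array([-u[1],u[0]]),[5,95]).round(4))
E
python3 tilt.py
```

```text
4.2 [0.6388 0.2107 0.0967] z [-0. -0. -1.] yaw 106.43 w 0.0319 g 8.0 F [ 0.1 -0.2 -1.5] q [-0.4   0.65  0.    1.6  -0.    0.9   1.46]
0.004 290 u [-0.053   0.0028  0.0565] v [-0.0582  0.008 ]
0.016 10 u [0.0345 0.0471 0.0591] v [-0.0283  0.0043]
0.028 53 u [0.0279 0.0572 0.0614] v [-0.0278  0.0103]
0.04 77 u [0.0217 0.0519 0.0577] v [-0.0283  0.0155]
0.052 81 u [0.0215 0.0453 0.0506] v [-0.0278  0.0197]
0.064 84 u [0.0046 0.0388 0.0437] v [-0.0275  0.0251]
0.076 108 u [0.0117 0.0306 0.0379] v [-0.0257  0.0226]
0.088 64 u [0.0091 0.0153 0.0259] v [-0.0255  0.0258]
0.1 83 u [-0.0069  0.0109  0.0156] v [-0.0321  0.0277]
```

The bottle hangs about 30° off vertical because grip friction holds it. I'll ease the grip to 3 N so it swings down, and set its foot on the bench.

step_arm([
  {"x": -0.03,"y": 0,"z": 0.0,"rx": 0,"ry": 0,"rz": 0,"claw": 1},
  {"x": -0.06,"y": 0,"z": 0.01,"rx": 0,"ry": 0,"rz": 0,"claw": 1},
  {"x": -0.06,"y": 0,"z": 0.02,"rx": 0,"ry": 0,"rz": 0,"claw": 1},
  {"x": -0.06,"y": 0,"z": 0.03,"rx": 0,"ry": 0,"rz": 0,"claw": 1},
  {"x": -0.06,"y": 0,"z": 0.03,"rx": 0,"ry": 0,"rz": 0,"claw": 1},
], newtons=3)

```text
t: 4.75
eef_pos: [0.6471, 0.2134, 0.0931]
orientation: [-0.143, 0.99, 0.0, 0.0]
ft_force: [1.2, -0.7, 3.6]
width: 0.0322
grip_force: 3.0
```

```bash
python3 tilt.py
```

```text
4.75 [0.6471 0.2134 0.0931] z [ 0.  0. -1.] yaw 106.45 w 0.0322 g 3.0 F [ 1.2 -0.7  3.6] q [-0.4   0.66  0.    1.58 -0.    0.9   1.46]
0.004 275 u [-0.0537  0.0025  0.0566] v [-0.0581  0.0058]
0.016 48 u [0.016  0.0434 0.0474] v [-0.0267  0.0133]
0.028 61 u [0.0156 0.0406 0.0446] v [-0.0279  0.0149]
0.04 71 u [0.0051 0.0364 0.0411] v [-0.0278  0.0174]
0.052 70 u [0.0066 0.0326 0.0377] v [-0.0268  0.022 ]
0.064 67 u [0.0003 0.0291 0.0334] v [-0.0272  0.0242]
0.076 97 u [0.0073 0.0231 0.0287] v [-0.0255  0.0235]
0.088 64 u [0.0069 0.0127 0.0199] v [-0.03    0.0286]
0.1 83 u [-0.0091  0.0113  0.0151] v [-0.0323  0.0275]
```

Tilt is down to 17°. There's little room towards the carousel, so I'll lift slightly, move back 60 mm, set the edge down and drag outward so the foot lags and the bottle comes upright.

step_arm([
  {"x": 0.0,"y": 0,"z": -0.06,"rx": 0,"ry": 0,"rz": 0,"claw": 1},
  {"x": 0.15,"y": 0,"z": -0.1,"rx": 0,"ry": 0,"rz": 0,"claw": 1},
  {"x": 0.3,"y": 0,"z": -0.1,"rx": 0,"ry": 0,"rz": 0,"claw": 1},
  {"x": 0.45,"y": 0,"z": -0.1,"rx": 0,"ry": 0,"rz": 0,"claw": 1},
  {"x": 0.45,"y": 0,"z": -0.1,"rx": 0,"ry": 0,"rz": 0,"claw": 1},
  {"x": 0.45,"y": 0,"z": -0.05,"rx": 0,"ry": 0,"rz": 0,"claw": 1},
], newtons=3)

```text
t: 5.4
eef_pos: [0.5829, 0.1945, 0.1015]
orientation: [-0.143, 0.99, 0.0, 0.001]
ft_force: [0.8, 0.2, -2.7]
width: 0.0319
grip_force: 3.0
```

```bash
python3 tilt.py
```

```text
5.4 [0.5829 0.1945 0.1015] z [ 0.002  0.001 -1.   ] yaw 106.46 w 0.0319 g 3.0 F [ 0.8  0.2 -2.7] q [-0.41  0.56 -0.    1.75  0.    0.83  1.45]
0.004 382 u [-0.0443  0.0195  0.0564] v [-0.0549  0.0537]
0.016 43 u [-0.0078  0.02    0.0232] v [-0.0278  0.0257]
0.028 53 u [-0.0009  0.0198  0.0223] v [-0.0269  0.0224]
0.04 52 u [-0.0018  0.0196  0.0228] v [-0.0276  0.0236]
0.052 55 u [-0.01    0.0194  0.023 ] v [-0.0277  0.0212]
0.064 52 u [-0.0037  0.02    0.0233] v [-0.0269  0.024 ]
0.076 86 u [-0.0064  0.0155  0.0224] v [-0.0265  0.023 ]
0.088 36 u [0.0076 0.013  0.0184] v [-0.0188  0.0253]
0.1 62 u [0.0022 0.0124 0.017 ] v [-0.0313  0.0279]
```

It now hangs plumb. I'll set it down and release.

step_arm([
  {"x": 0,"y": 0,"z": 0.03,"rx": 0,"ry": 0,"rz": 0,"claw": 1},
  {"x": 0,"y": 0,"z": 0.05,"rx": 0,"ry": 0,"rz": 0,"claw": 1},
  {"x": 0,"y": 0,"z": 0.06,"rx": 0,"ry": 0,"rz": 0,"claw": 1},
  {"x": 0,"y": 0,"z": 0.07,"rx": 0,"ry": 0,"rz": 0,"claw": 1},
  {"x": 0,"y": 0,"z": 0.07,"rx": 0,"ry": 0,"rz": 0,"claw": 1},
])

```text
t: 5.95
eef_pos: [0.583, 0.1945, 0.0902]
orientation: [-0.143, 0.99, 0.0, 0.001]
ft_force: [0.8, -0.7, 1.5]
width: 0.0317
grip_force: 3.0
```

```bash
python3 tilt.py
```

```text
5.95 [0.583  0.1945 0.0902] z [ 0.001  0.    -1.   ] yaw 106.45 w 0.0317 g 3.0 F [ 0.8 -0.7  1.5] q [-0.41  0.58 -0.    1.76  0.    0.8   1.45]
0.004 391 u [-0.045   0.0201  0.0554] v [-0.0559  0.0527]
0.016 50 u [-0.0087  0.0199  0.0233] v [-0.0273  0.0234]
0.028 51 u [-0.0048  0.0187  0.0227] v [-0.0272  0.0226]
0.04 49 u [-0.0067  0.0195  0.0224] v [-0.0279  0.0237]
0.052 58 u [-0.0065  0.0194  0.0227] v [-0.0275  0.0211]
0.064 76 u [-0.0093  0.0169  0.0225] v [-0.0274  0.0235]
0.076 40 u [0.0072 0.013  0.0199] v [-0.0195  0.0241]
0.088 58 u [0.0055 0.0129 0.0154] v [-0.0312  0.0283]
0.1 89 u [-0.0068  0.01    0.0153] v [-0.0324  0.028 ]
```

step_arm([
  {"x": 0,"y": 0,"z": 0,"rx": 0,"ry": 0,"rz": 0,"claw": -0.3},
  {"x": 0,"y": 0,"z": 0,"rx": 0,"ry": 0,"rz": 0,"claw": -0.3},
  {"x": 0,"y": 0,"z": 0,"rx": 0,"ry": 0,"rz": 0,"claw": -0.3},
  {"x": 0,"y": 0,"z": -0.2,"rx": 0,"ry": 0,"rz": 0,"claw": -0.3},
  {"x": 0,"y": 0,"z": -0.4,"rx": 0,"ry": 0,"rz": 0,"claw": -0.3},
  {"x": 0,"y": 0,"z": -0.4,"rx": 0,"ry": 0,"rz": 0.2,"claw": -0.3},
  {"x": 0,"y": 0,"z": -0.4,"rx": 0,"ry": 0,"rz": 0.5,"claw": -0.3},
])

```text
t: 6.7
eef_pos: [0.5829, 0.1944, 0.1512]
orientation: [-0.016, 1.0, 0.001, 0.001]
ft_force: [0.2, -0.5, -0.1]
width: 0.0595
grip_force: 0.0
```

step_arm([
  {"x": 0,"y": 0,"z": 0,"rx": 0,"ry": 0,"rz": 0.3,"claw": -0.3},
  {"x": 0,"y": 0,"z": 0,"rx": 0,"ry": 0,"rz": 0.6,"claw": -0.3},
  {"x": 0,"y": 0,"z": 0,"rx": 0,"ry": 0,"rz": 0.9,"claw": -0.3},
  {"x": 0,"y": 0,"z": 0,"rx": 0,"ry": 0,"rz": 1,"claw": -0.3},
  {"x": 0,"y": 0,"z": 0,"rx": 0,"ry": 0,"rz": 1,"claw": -0.3},
])

```text
t: 7.2
eef_pos: [0.5821, 0.1945, 0.1499]
orientation: [0.23, 0.973, -0.0, -0.0]
ft_force: [-0.1, -0.5, -0.4]
width: 0.0593
grip_force: 0.0
```

step_arm([
  {"x": 0,"y": 0,"z": 0,"rx": 0,"ry": 0,"rz": 0.3,"claw": -0.3},
  {"x": 0,"y": 0,"z": 0,"rx": 0,"ry": 0,"rz": 0.6,"claw": -0.3},
  {"x": 0,"y": 0,"z": 0,"rx": 0,"ry": 0,"rz": 0.9,"claw": -0.3},
  {"x": 0,"y": 0,"z": 0,"rx": 0,"ry": 0,"rz": 1,"claw": -0.3},
  {"x": 0,"y": 0,"z": 0,"rx": 0,"ry": 0,"rz": 1,"claw": -0.3},
])

```text
t: 7.7
eef_pos: [0.5822, 0.1944, 0.1499]
orientation: [0.462, 0.887, -0.0, -0.0]
ft_force: [-0.4, -0.9, 0.3]
width: 0.0599
grip_force: 0.0
```

```bash
python3 - <<'E'
from h import *
st()
S=[]
for n in ['top0','w1','scene1','s']:
    f=np.load(n+'.npz');i,d=f['i'],f['d'];p={k:f[k] for k in['fx','fy','cx','cy','cam_to_world']};C=cloud(d,p)
    b,g,r=[i[...,k].astype(int) for k in range(3)]
    blue=(b-r>25)&(b>40)
    m=blue&(C[...,2]>.10)&(C[...,2]<.128)&(C[...,0]>.4)&(C[...,0]<.75)&(C[...,1]>-.25)&(C[...,1]<.03)
    w=C[m]*1000;print(n,len(w),np.percentile(w[:,2],[5,50,95]).round(1), cv2.minAreaRect(w[:,:2].astype(np.float32)) if len(w)>5 else '')
    # +y wall outer face: all blue with z .02-.11, outermost
    m=blue&(C[...,2]>.03)&(C[...,2]<.115)&(C[...,0]>.45)&(C[...,0]<.72)&(C[...,1]>-.1)&(C[...,1]<.03)
    w=C[m]*1000
    if len(w)>40:
        vx,vy,x0,y0=cv2.fitLine(w[:,:2].astype(np.float32),cv2.DIST_HUBER,0,.01,.01).ravel();print('  +y face ang',np.degrees(np.arctan2(vy,vx)),'y at x=590',y0+(590-x0)*vy/vx,len(w),np.percentile(w[:,0],[1,99]))
    m=blue&(C[...,2]>.03)&(C[...,2]<.11)&(C[...,0]>.6)&(C[...,0]<.75)&(C[...,1]>-.19)&(C[...,1]<-.06)
    w=C[m]*1000
    if len(w)>40:
        vx,vy,x0,y0=cv2.fitLine(w[:,:2].astype(np.float32),cv2.DIST_HUBER,0,.01,.01).ravel();print('  +x face ang',np.degrees(np.arctan2(vy,vx)),'x at y=-121',x0+(-121-y0)*vx/vy,len(w))
    # white caps tops of stored bottles
    m=(i.min(2)>90)&(b-r<25)&(C[...,2]>.10)&(C[...,2]<.12)&(C[...,0]>.45)&(C[...,0]<.72)&(C[...,1]>-.2)&(C[...,1]<.0)
    k,l,s,ce=cv2.connectedComponentsWithStats(m.astype(np.uint8))
    for j in range(1,k):
        if s[j,4]>12: print('  cap',ce[j].round(1),s[j],C[l==j].mean(0).round(4))
    bl=(i.max(2)<60)&(C[...,2]>.14)&(C[...,2]<.175)&(C[...,0]>.43)&(C[...,0]<.51)&(C[...,1]>-.2)&(C[...,1]<-.05)
    if bl.sum()>3: w=C[bl];print('  pin?',len(w),w.mean(0).round(4),w.min(0).round(3),w.max(0).round(3))
E
```

```text
7.7 [0.5822 0.1944 0.1499] z [-0. -0. -1.] yaw 34.91 w 0.0599 g 0.0 F [-0.4 -0.9  0.3] q [-0.63  0.52  0.32  1.73 -0.2   0.93  0.38]
top0 122 [113.  118.  122.5] ((600.7362060546875, -110.17151641845703), (197.46932983398438, 127.11703491210938), 6.915366172790527)
  cap [357.4 174.5] [353 171   9   8  56] [ 0.662  -0.0997  0.1118]
  cap [362.4 211.8] [358 208   9   9  60] [ 0.5416 -0.1144  0.1118]
  pin? 74 [ 0.4806 -0.1305  0.1629] [ 0.465 -0.143  0.141] [ 0.498 -0.095  0.172]
w1 4014 [101.1 111.5 118.2] ((634.9744262695312, -49.095611572265625), (58.401126861572266, 152.47012329101562), 72.39612579345703)
  +y face ang 5.794226 y at x=590 -49.409668 11313 [538.7620364  697.62316787]
  +x face ang -84.05518 x at y=-121 700.8131 641
  cap [ 38.6 103.5] [38 97  2 14 14] [ 0.6414 -0.0481  0.1173]
  cap [  7.7 116.6] [  0  99  20  33 503] [ 0.6634 -0.0862  0.1068]
  cap [ 55.4 163.9] [ 45 162  21   4  26] [ 0.6964 -0.0394  0.1103]
scene1 475 [100.9 110.4 118.4] ((607.8589477539062, -119.06861877441406), (204.74411010742188, 144.98837280273438), 5.843313217163086)
  +y face ang 1.110546
[... 233 characters left out ...]
0.1089]
  cap [279.6 233.8] [275 230  10   9  76] [ 0.6702 -0.0967  0.1098]
  pin? 6 [ 0.4994 -0.131   0.1594] [ 0.497 -0.134  0.156] [ 0.502 -0.127  0.162]
s 460 [101.  110.3 118.3] ((607.7970581054688, -119.5107192993164), (204.61521911621094, 144.98548889160156), 5.9410576820373535)
  +y face ang 0.81770116 y at x=590 -71.37137 593 [501.52205051 705.64041373]
  +x face ang -84.214455 x at y=-121 705.77216 803
  cap [293.5 201.3] [290 199   6   7  15] [ 0.5025 -0.0573  0.1141]
  cap [277.  210.6] [273 206   9   9  64] [ 0.5475 -0.1119  0.1095]
  cap [279.6 233.7] [275 230  10   9  75] [ 0.6695 -0.0969  0.1096]
  pin? 6 [ 0.5004 -0.1308  0.1601] [ 0.498 -0.135  0.157] [ 0.503 -0.127  0.164]
```

Chest yaw is 5.85° and the free place is at (0.6016, −0.1073); wall faces and cap centres agree within about 2 mm. I'll finish the turn and regrasp the cap across the 40 mm side.

step_arm([
  {"x": 0,"y": 0.005,"z": 0,"rx": 0,"ry": 0,"rz": 0.3,"claw": -0.3},
  {"x": 0,"y": 0.005,"z": 0,"rx": 0,"ry": 0,"rz": 0.645,"claw": -0.3},
  {"x": 0,"y": 0.005,"z": 0.1,"rx": 0,"ry": 0,"rz": 0.645,"claw": -0.3},
  {"x": 0,"y": 0.005,"z": 0.25,"rx": 0,"ry": 0,"rz": 0.645,"claw": -0.3},
  {"x": 0,"y": 0.005,"z": 0.385,"rx": 0,"ry": 0,"rz": 0.645,"claw": -0.3},
  {"x": 0,"y": 0.005,"z": 0.385,"rx": 0,"ry": 0,"rz": 0.645,"claw": -0.3},
  {"x": 0,"y": 0.005,"z": 0.385,"rx": 0,"ry": 0,"rz": 0.645,"claw": 1},
  {"x": 0,"y": 0.005,"z": 0.385,"rx": 0,"ry": 0,"rz": 0.645,"claw": 1},
], newtons=15)

```text
t: 8.5
eef_pos: [0.5836, 0.1947, 0.093]
orientation: [0.599, 0.801, 0.001, 0.0]
ft_force: [0.4, -1.1, 0.3]
width: 0.0483
grip_force: 0.0
```

step_arm([
  {"x": 0,"y": 0,"z": 0,"rx": 0,"ry": 0,"rz": 0,"claw": 1},
  {"x": 0,"y": 0,"z": 0,"rx": 0,"ry": 0,"rz": 0,"claw": 1},
  {"x": 0,"y": 0,"z": -0.05,"rx": 0,"ry": 0,"rz": 0,"claw": 1},
  {"x": 0,"y": 0,"z": -0.05,"rx": 0,"ry": 0,"rz": 0,"claw": 1},
])

```text
t: 8.9
eef_pos: [0.5836, 0.1949, 0.1009]
orientation: [0.599, 0.801, 0.001, 0.0]
ft_force: [0.8, 0.5, -1.7]
width: 0.0316
grip_force: 15.0
```

```bash
python3 tilt.py; python3 -c "
from h import *
s=ctrl.get_state();t=s['eef_pos']
plan(([t[0],t[1],.265],Rd(16.4)),([.6016,-.1073,.265],Rd(5.85)))"
```

```text
8.9 [0.5836 0.1949 0.1009] z [ 0.002  0.001 -1.   ] yaw 16.36 w 0.0316 g 15.0 F [ 0.8  0.5 -1.7] q [-0.67  0.58  0.38  1.77 -0.28  0.84  0.13]
0.004 395 u [-0.0457  0.0187  0.0564] v [-0.0547  0.0549]
0.016 48 u [-0.002   0.019   0.0219] v [-0.0275  0.0232]
0.028 48 u [-0.0081  0.0189  0.0223] v [-0.0277  0.0241]
0.04 54 u [-0.0066  0.0195  0.0237] v [-0.0276  0.0211]
0.052 56 u [-0.0108  0.0195  0.0224] v [-0.0277  0.0224]
0.064 51 u [-0.0071  0.0196  0.0234] v [-0.0268  0.0234]
0.076 87 u [-0.0143  0.0145  0.0231] v [-0.0264  0.0232]
0.088 19 u [-0.0249  0.0075  0.026 ] v [-0.0146 -0.0039]
0.1 35 u [-0.0227  0.0152  0.035 ] v [-0.0144  0.0076]
[ 0.     0.001 -0.548  0.001 -0.    -0.001] rows>= 1.6
[ 0.     0.    -0.548  0.001 -0.    -0.001] rows>= 1.6
[-0.656 -0.151  0.     0.     0.     0.123] rows>= 2.0
[-0.664 -0.11   0.     0.     0.     0.123] rows>= 2.0
[-0.669 -0.069  0.     0.     0.     0.123] rows>= 2.0
```

step_arm([
  {"x": 0,"y": 0,"z": -0.2,"rx": 0,"ry": 0,"rz": 0,"claw": 1},
  {"x": 0,"y": 0,"z": -0.5,"rx": 0,"ry": 0,"rz": 0,"claw": 1},
  {"x": 0,"y": 0,"z": -0.75,"rx": 0,"ry": 0,"rz": 0,"claw": 1},
  {"x": 0,"y": 0,"z": -0.95,"rx": 0,"ry": 0,"rz": 0,"claw": 1},
  {"x": -0.05,"y": 0,"z": -1.0,"rx": 0,"ry": 0,"rz": 0,"claw": 1},
  {"x": -0.2,"y": -0.03,"z": -1.0,"rx": 0,"ry": 0,"rz": 0.03,"claw": 1},
  {"x": -0.4,"y": -0.09,"z": -1.0,"rx": 0,"ry": 0,"rz": 0.08,"claw": 1},
  {"x": -0.65,"y": -0.15,"z": -1.0,"rx": 0,"ry": 0,"rz": 0.12,"claw": 1},
])

```text
t: 9.75
eef_pos: [0.5876, 0.0933, 0.2476]
orientation: [0.623, 0.782, -0.001, -0.001]
ft_force: [0.8, -1.0, -2.0]
width: 0.0316
grip_force: 15.0
```

```bash
python3 -c "
from h import *
st();plan(([.6016,-.1073,.26],Rd(5.85)))"
```

```text
9.75 [0.5876 0.0933 0.2476] z [-0.003 -0.001 -1.   ] yaw 12.91 w 0.0316 g 15.0 F [ 0.8 -1.  -2. ] q [-0.59  0.4   0.48  1.67 -0.2   1.12  0.18]
[-0.662 -0.104 -0.041 -0.003  0.     0.123] rows>= 2.0
[-0.667 -0.063 -0.041 -0.003  0.     0.123] rows>= 2.0
```

step_arm([
  {"x": -0.2,"y": -0.03,"z": -0.04,"rx": 0,"ry": 0,"rz": 0.05,"claw": 1},
  {"x": -0.4,"y": -0.06,"z": -0.04,"rx": 0,"ry": 0,"rz": 0.08,"claw": 1},
  {"x": -0.65,"y": -0.1,"z": -0.04,"rx": 0,"ry": 0,"rz": 0.12,"claw": 1},
  {"x": -0.65,"y": -0.1,"z": -0.04,"rx": 0,"ry": 0,"rz": 0.12,"claw": 1},
])

```text
t: 10.15
eef_pos: [0.5946, -0.0127, 0.2543]
orientation: [0.65, 0.76, -0.002, 0.001]
ft_force: [-0.1, -0.8, -2.0]
width: 0.0314
grip_force: 15.0
```

```bash
python3 -c "
from h import *
st();plan(([.6016,-.1073,.25],Rd(5.85)))"
```

```text
10.15 [ 0.5946 -0.0127  0.2543] z [-0.002 -0.005 -1.   ] yaw 8.84 w 0.0314 g 15.0 F [-0.1 -0.8 -2. ] q [-0.44  0.4   0.53  1.66 -0.21  1.14  0.29]
[-0.63  -0.051  0.031 -0.006  0.008  0.104] rows>= 1.9
```

step_arm([
  {"x": -0.2,"y": -0.02,"z": 0,"rx": -0.006,"ry": 0.008,"rz": 0.05,"claw": 1},
  {"x": -0.4,"y": -0.04,"z": 0,"rx": -0.006,"ry": 0.008,"rz": 0.1,"claw": 1},
  {"x": -0.58,"y": -0.05,"z": 0.01,"rx": -0.006,"ry": 0.008,"rz": 0.104,"claw": 1},
  {"x": -0.63,"y": -0.051,"z": 0.03,"rx": -0.006,"ry": 0.008,"rz": 0.104,"claw": 1},
  {"x": -0.63,"y": -0.051,"z": 0.03,"rx": -0.006,"ry": 0.008,"rz": 0.104,"claw": 1},
  {"x": -0.63,"y": -0.051,"z": 0.03,"rx": -0.006,"ry": 0.008,"rz": 0.104,"claw": 1},
])

```text
t: 10.75
eef_pos: [0.6034, -0.0974, 0.2501]
orientation: [0.666, 0.746, 0.002, -0.002]
ft_force: [0.2, 0.5, -1.7]
width: 0.0315
grip_force: 15.0
```

```bash
python3 - <<'E'
from h import *
st();plan(([.6016,-.1073,.25],Rd(5.85)))
p=P('scene');i,d=cams.read_camera('scene');C=cloud(d,p);cv2.imwrite('pics/s2.png',cv2.resize(i[120:290,200:400],None,fx=3,fy=3,interpolation=cv2.INTER_CUBIC))
t=ctrl.get_state()['eef_pos'];u=np.array([.9948,.1019]);v=np.array([-.1019,.9948])
for z0 in np.arange(.165,.26,.012):
    m=(abs(C[...,2]-z0)<.006)&(np.hypot(C[...,0]-t[0],C[...,1]-t[1])<.05)&(i.min(2)>80)
    w=C[m][:,:2]-t[:2]
    if len(w)>5: print(round(z0,3),len(w),np.percentile(w@u,[5,50,95]).round(4),np.percentile(w@v,[3,97]).round(4))
E
```

```text
10.75 [ 0.6034 -0.0974  0.2501] z [ 0.     0.005 -1.   ] yaw 6.5 w 0.0315 g 15.0 F [ 0.2  0.5 -1.7] q [-0.3   0.44  0.54  1.63 -0.25  1.14  0.42]
[-0.064 -0.02   0.     0.002 -0.01   0.023] rows>= 0.2
0.165 51 [0.0165 0.0195 0.0229] [-0.0253  0.026 ]
0.177 57 [0.0163 0.0191 0.0226] [-0.0256  0.0268]
0.189 58 [0.0152 0.0194 0.0235] [-0.0255  0.0278]
0.201 61 [0.0161 0.0198 0.0219] [-0.0262  0.0251]
0.213 59 [0.0174 0.0198 0.0227] [-0.0252  0.0261]
0.225 105 [-0.0111  0.0142  0.022 ] [-0.0267  0.0268]
0.237 17 [0.0049 0.0129 0.0249] [-0.014   0.0133]
0.249 28 [0.0097 0.0319 0.0345] [-0.011   0.0138]
```

View pics/s2.png

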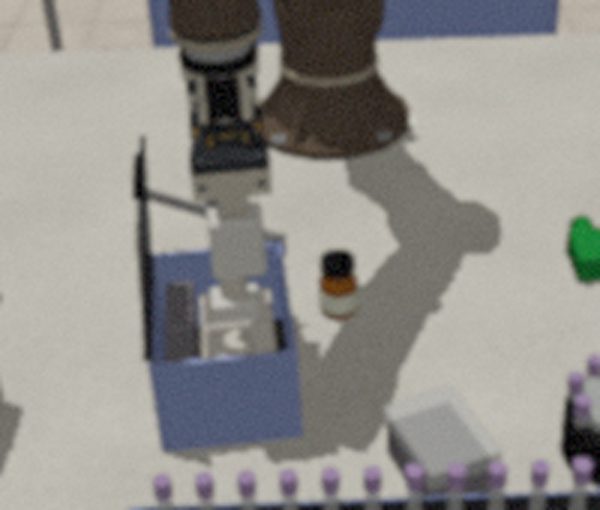

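The bottle is upright and hangs above the middle place, with the lid at (145,240) clear of the hand. I'll correct the last 10 mm and start down.

step_arm([
  {"x": -0.064,"y": -0.02,"z": 0,"rx": 0.002,"ry": -0.01,"rz": 0.023,"claw": 1},
  {"x": -0.064,"y": -0.02,"z": 0,"rx": 0.002,"ry": -0.01,"rz": 0.023,"claw": 1},
  {"x": -0.064,"y": -0.02,"z": 0.15,"rx": 0.002,"ry": -0.01,"rz": 0.023,"claw": 1},
  {"x": -0.064,"y": -0.02,"z": 0.3,"rx": 0.002,"ry": -0.01,"rz": 0.023,"claw": 1},
  {"x": -0.064,"y": -0.02,"z": 0.45,"rx": 0.002,"ry": -0.01,"rz": 0.023,"claw": 1},
  {"x": -0.064,"y": -0.02,"z": 0.55,"rx": 0.002,"ry": -0.01,"rz": 0.023,"claw": 1},
  {"x": -0.064,"y": -0.02,"z": 0.55,"rx": 0.002,"ry": -0.01,"rz": 0.023,"claw": 1},
])

```text
t: 11.5
eef_pos: [0.6011, -0.1069, 0.1667]
orientation: [0.67, 0.742, -0.001, -0.001]
ft_force: [-0.3, 0.1, -0.9]
width: 0.0317
grip_force: 15.0
```

```bash
python3 -c "
from h import *
st();plan(([.6016,-.1073,.102],Rd(5.85)))"
```

```text
11.5 [ 0.6011 -0.1069  0.1667] z [-0.002 -0.    -1.   ] yaw 5.86 w 0.0317 g 15.0 F [-0.3  0.1 -0.9] q [-0.26  0.52  0.51  1.73 -0.3   0.97  0.47]
[-0.003  0.004  0.432 -0.003  0.     0.   ] rows>= 1.3
```

step_arm([
  {"x": 0,"y": 0,"z": 0.1,"rx": 0,"ry": 0,"rz": 0,"claw": 1},
  {"x": 0,"y": 0,"z": 0.2,"rx": 0,"ry": 0,"rz": 0,"claw": 1},
  {"x": 0,"y": 0,"z": 0.28,"rx": 0,"ry": 0,"rz": 0,"claw": 1},
  {"x": 0,"y": 0,"z": 0.34,"rx": 0,"ry": 0,"rz": 0,"claw": 1},
  {"x": 0,"y": 0,"z": 0.38,"rx": 0,"ry": 0,"rz": 0,"claw": 1},
  {"x": 0,"y": 0,"z": 0.41,"rx": 0,"ry": 0,"rz": 0,"claw": 1},
  {"x": 0,"y": 0,"z": 0.41,"rx": 0,"ry": 0,"rz": 0,"claw": 1},
])

```text
t: 12.2
eef_pos: [0.6023, -0.1076, 0.1067]
orientation: [0.67, 0.742, 0.0, 0.001]
ft_force: [0.3, -0.7, -0.9]
width: 0.0317
grip_force: 15.0
```

```bash
python3 sc.py
```

```text
12.2 [ 0.6023 -0.1076  0.1067] z [ 0.001 -0.001 -1.   ] yaw 5.83 w 0.0317 g 15.0 F [ 0.3 -0.7 -0.9] q [-0.23  0.59  0.48  1.78 -0.34  0.85  0.51]
```

step_arm([
  {"x": 0,"y": 0,"z": 0.02,"rx": 0,"ry": 0,"rz": 0,"claw": 1},
  {"x": 0,"y": 0,"z": 0.03,"rx": 0,"ry": 0,"rz": 0,"claw": 1},
  {"x": 0,"y": 0,"z": 0.04,"rx": 0,"ry": 0,"rz": 0,"claw": 1},
  {"x": 0,"y": 0,"z": 0.04,"rx": 0,"ry": 0,"rz": 0,"claw": 1},
])

```text
t: 12.6
eef_pos: [0.6026, -0.1077, 0.1013]
orientation: [0.67, 0.742, 0.0, 0.001]
ft_force: [0.1, -0.2, -1.6]
width: 0.0319
grip_force: 15.0
```

step_arm([
  {"x": 0,"y": 0,"z": 0.01,"rx": 0,"ry": 0,"rz": 0,"claw": 1},
  {"x": 0,"y": 0,"z": 0.016,"rx": 0,"ry": 0,"rz": 0,"claw": 1},
  {"x": 0,"y": 0,"z": 0.016,"rx": 0,"ry": 0,"rz": 0,"claw": 1},
])

```text
t: 12.9
eef_pos: [0.6029, -0.1086, 0.1006]
orientation: [0.67, 0.742, 0.001, 0.002]
ft_force: [-4.5, -2.1, 15.0]
width: 0.0318
grip_force: 15.0
```

It's on the floor. I'll ease off, open just enough to clear the neighbouring caps, and rise.

step_arm([
  {"x": 0,"y": 0,"z": -0.012,"rx": 0,"ry": 0,"rz": 0,"claw": 1},
  {"x": 0,"y": 0,"z": -0.012,"rx": 0,"ry": 0,"rz": 0,"claw": 0.13},
  {"x": 0,"y": 0,"z": -0.012,"rx": 0,"ry": 0,"rz": 0,"claw": 0.13},
  {"x": 0,"y": 0,"z": -0.012,"rx": 0,"ry": 0,"rz": 0,"claw": 0.13},
  {"x": 0,"y": 0,"z": -0.012,"rx": 0,"ry": 0,"rz": 0,"claw": 0.13},
])

```text
t: 13.4
eef_pos: [0.6025, -0.1075, 0.1004]
orientation: [0.67, 0.742, 0.0, 0.001]
ft_force: [-0.3, 0.3, 0.9]
width: 0.0395
grip_force: 0.0
```

step_arm([
  {"x": 0,"y": 0,"z": 0,"rx": 0,"ry": 0,"rz": 0,"claw": 0.13},
  {"x": 0,"y": 0,"z": -0.1,"rx": 0,"ry": 0,"rz": 0,"claw": 0.13},
  {"x": 0,"y": 0,"z": -0.3,"rx": 0,"ry": 0,"rz": 0,"claw": 0.13},
  {"x": 0,"y": 0,"z": -0.6,"rx": 0,"ry": 0,"rz": 0,"claw": 0.13},
  {"x": 0,"y": 0,"z": -0.9,"rx": 0,"ry": 0,"rz": 0,"claw": 0.5},
  {"x": 0,"y": 0,"z": -1.0,"rx": 0,"ry": 0,"rz": 0,"claw": 1},
  {"x": 0,"y": 0,"z": -1.0,"rx": 0,"ry": 0,"rz": 0,"claw": 1},
])

```text
t: 14.1
eef_pos: [0.6037, -0.1082, 0.2548]
orientation: [0.67, 0.742, 0.002, 0.003]
ft_force: [0.1, -0.2, -0.5]
width: 0.021
grip_force: 0.0
```

```bash
python3 - <<'E'
from h import *
st()
p=P('scene');i,d=cams.read_camera('scene');C=cloud(d,p)
m=(i.min(2)>90)&(C[...,2]>.095)&(C[...,2]<.12)&(C[...,0]>.5)&(C[...,0]<.69)&(C[...,1]>-.14)&(C[...,1]<-.07)
k,l,s,ce=cv2.connectedComponentsWithStats(m.astype(np.uint8))
for j in range(1,k):
    if s[j,4]>12: print('cap',ce[j].round(1),s[j,4],C[l==j].mean(0).round(4),C[l==j][:,2].max())
# pin via dark top points
for n in ['scene','top']:
    p=P(n);i,d=cams.read_camera(n);C=cloud(d,p);np.savez('z'+n+'.npz',i=i,d=d,**p)
    m=(i.max(2)<80)&(C[...,2]>.14)&(C[...,2]<.175)&(C[...,0]>.44)&(C[...,0]<.51)&(C[...,1]>-.16)&(C[...,1]<-.10)
    if m.sum()>3:w=C[m];print(n,'pin',len(w),w.mean(0).round(4),w.min(0).round(4),w.max(0).round(4))
plan(([.52,-.135,.26],Rd(5.85)),([.4795,-.1345,.26],Rd(5.85)))
E
```

```text
14.1 [ 0.6037 -0.1082  0.2548] z [ 0.008 -0.001 -1.   ] yaw 5.82 w 0.021 g 0.0 F [ 0.1 -0.2 -0.5] q [-0.29  0.43  0.55  1.63 -0.25  1.14  0.42]
cap [280.4 202. ] 34 [ 0.507  -0.1023  0.116 ] 0.11984037922694646
cap [277.1 211.1] 88 [ 0.5447 -0.1121  0.1057] 0.11469549346244434
cap [277.5 222.2] 79 [ 0.6086 -0.107   0.1079] 0.11477049952580576
cap [279.4 234. ] 79 [ 0.6701 -0.0974  0.109 ] 0.11424476457497468
scene pin 10 [ 0.5001 -0.1334  0.1583] [ 0.4971 -0.1412  0.153 ] [ 0.5034 -0.1245  0.1641]
[-0.129 -0.561 -0.066  0.002  0.001 -0.   ] rows>= 1.7
[ 0.031 -0.268  0.     0.     0.     0.   ] rows>= 0.8
```

The bottle is placed: three caps sit in line at equal heights. Next I'll approach the knee pin with closed fingers, tilted 0.4 rad along its break direction to keep the hand off the lid.

```bash
cat >> h.py <<'E'
EX=np.array([.9948,.1019,0]);EY=np.array([-.1019,.9948,0]);CC=.5875*EX-.184*EY
def ch(x,y,z): return CC+(x*EX+y*EY)/1000+np.array([0,0,z/1000])
E
python3 - <<'E'
from h import *
T=Rd(5.85,0,-.4);n=np.array([.39,.92])
A=np.array([1,156])+(27+20)*n;B=np.array([1,156])+(27+2)*n;D=np.array([1,156])+27*n+26*np.array([-.5,-.86])
plan((ch(-60,30,250),Rd(5.85,0,-.2)),(ch(-124,*A),T),(ch(-124,*B),T),(ch(-124,*D),T))
print(ch(-124,*A),ch(-124,*B),ch(-124,*D))
E
```

```text
[ 0.093 -0.401  0.001  0.002 -0.399 -0.   ] rows>= 1.3
[-0.002 -0.427  0.346 -0.    -0.4    0.   ] rows>= 1.6
[-0.   -0.    0.12  0.    0.    0.  ] rows>= 0.4
[-0.022 -0.     0.184  0.     0.     0.   ] rows>= 0.6
[ 0.47786967 -0.11658307  0.19924   ] [ 0.47858501 -0.12356656  0.18268   ] [ 0.47998919 -0.13727491  0.15848   ]
```

step_arm([
  {"x": 0.05,"y": -0.2,"z": 0,"rx": 0,"ry": -0.2,"rz": 0,"claw": 1},
  {"x": 0.09,"y": -0.4,"z": 0,"rx": 0,"ry": -0.4,"rz": 0,"claw": 1},
  {"x": 0.09,"y": -0.4,"z": 0,"rx": 0,"ry": -0.4,"rz": 0,"claw": 1},
])

```text
t: 14.55
eef_pos: [0.5367, -0.0956, 0.2476]
orientation: [0.664, 0.741, -0.069, 0.073]
ft_force: [-0.2, 0.9, 1.0]
width: 0.0003
grip_force: 0.0
```

step_arm([
  {"x": 0,"y": -0.3,"z": 0.1,"rx": 0,"ry": -0.2,"rz": 0,"claw": 1},
  {"x": 0,"y": -0.43,"z": 0.25,"rx": 0,"ry": -0.4,"rz": 0,"claw": 1},
  {"x": 0,"y": -0.43,"z": 0.34,"rx": 0,"ry": -0.4,"rz": 0,"claw": 1},
  {"x": 0,"y": -0.43,"z": 0.34,"rx": 0,"ry": -0.4,"rz": 0,"claw": 1},
  {"x": 0,"y": -0.43,"z": 0.34,"rx": 0,"ry": -0.4,"rz": 0,"claw": 1},
])

```text
t: 15.05
eef_pos: [0.4784, -0.1172, 0.2005]
orientation: [0.657, 0.727, -0.133, 0.148]
ft_force: [-0.6, -0.4, -0.1]
width: 0.0005
grip_force: 0.0
```

```bash
python3 - <<'E'
from h import *
st()
T=Rd(5.85,0,-.4);n=np.array([.39,.92])
B=np.array([1,156])+(27+2)*n;D=np.array([1,156])+27*n+26*np.array([-.5,-.86])
plan((ch(-124,*B),T),(ch(-124,*D),T))
i,d=cams.read_camera('scene');cv2.imwrite('pics/s3.png',cv2.resize(i[130:270,190:370],None,fx=4,fy=4,interpolation=cv2.INTER_CUBIC))
E
```

```text
15.05 [ 0.4784 -0.1172  0.2005] z [ 0.04  -0.388 -0.921] yaw 5.79 w 0.0005 g 0.0 F [-0.6 -0.4 -0.1] q [-0.72  0.3   0.71  2.08  0.29  0.82 -0.13]
[ 0.008 -0.003  0.126  0.001  0.002 -0.003] rows>= 0.4
[-0.022 -0.     0.184  0.     0.     0.   ] rows>= 0.6
```

View pics/s3.png

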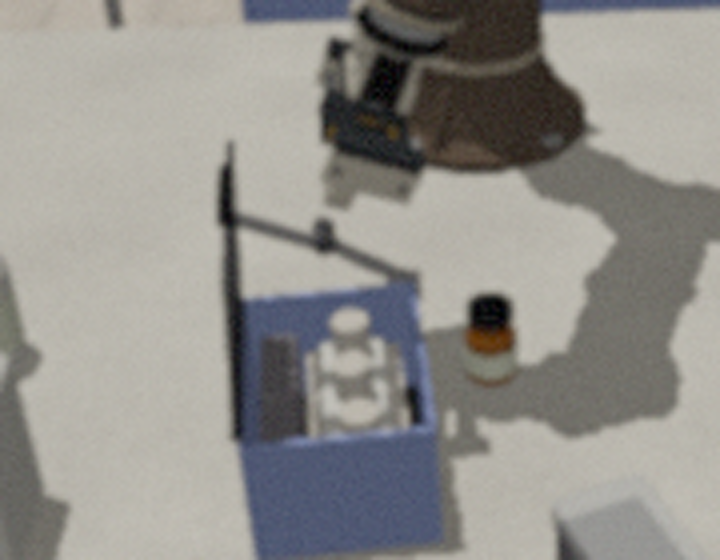

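The closed fingertips at (340,200) are just above the pin at (323,235), along its break direction, and all three bottles stand. Now I'll press.

step_arm([
  {"x": 0.01,"y": 0,"z": 0.08,"rx": 0,"ry": 0,"rz": 0,"claw": 1},
  {"x": 0.01,"y": 0,"z": 0.14,"rx": 0,"ry": 0,"rz": 0,"claw": 1},
  {"x": 0,"y": 0,"z": 0.18,"rx": 0,"ry": 0,"rz": 0,"claw": 1},
  {"x": 0,"y": 0,"z": 0.22,"rx": 0,"ry": 0,"rz": 0,"claw": 1},
  {"x": -0.01,"y": 0,"z": 0.26,"rx": 0,"ry": 0,"rz": 0,"claw": 1},
])

```text
t: 15.6
eef_pos: [0.4806, -0.1339, 0.1653]
orientation: [0.657, 0.727, -0.132, 0.149]
ft_force: [-0.8, 2.8, 4.7]
width: 0.0006
grip_force: 2.7
```

step_arm([
  {"x": 0,"y": 0,"z": 0.02,"rx": 0,"ry": 0,"rz": 0,"claw": 1},
  {"x": 0,"y": 0,"z": 0.04,"rx": 0,"ry": 0,"rz": 0,"claw": 1},
  {"x": 0,"y": 0,"z": 0.06,"rx": 0,"ry": 0,"rz": 0,"claw": 1},
  {"x": 0,"y": 0,"z": 0.06,"rx": 0,"ry": 0,"rz": 0,"claw": 1},
])

```text
t: 16.0
eef_pos: [0.4808, -0.1374, 0.157]
orientation: [0.657, 0.727, -0.133, 0.149]
ft_force: [1.5, -0.4, 1.2]
width: 0.0004
grip_force: 0.7
```

```bash
cat > pin.py <<'E'
from h import *
st()
s=ctrl.get_state();q=np.array(s['eef_pos'])-CC;print('tcp chest',(q@EX*1000).round(1),(q@EY*1000).round(1),q[2].round(4))
p=P('scene');i,d=cams.read_camera('scene');C=cloud(d,p);cv2.imwrite('pics/last.png',i)
q=C-CC;X=q@EX;Y=q@EY
m=(i.max(2)<90)&(C[...,2]>.09)&(C[...,2]<.2)&(X<-.095)&(X>-.125)&(Y>-.06)&(Y<.03)
for z0 in np.arange(.1,.2,.01):
    k=m&(abs(C[...,2]-z0)<.005)
    if k.sum()>1: print('dark z',round(z0,3),k.sum(),'Y',np.percentile(Y[k],[5,50,95]).round(4))
m=(i.max(2)<90)&(abs(X)<.04)&(C[...,2]>.2)&(C[...,2]<.29)&(abs(Y+.03)<.1)
if m.sum()>5:
    a,b=np.polyfit(C[m][:,2]-.121,Y[m]+.075,1);print('lid edge',m.sum(),'slope-> deg',np.degrees(np.arctan2(1,a)),'ztop',C[m][:,2].max(),'Y med',np.median(Y[m]))
E
python3 pin.py
```

```text
16.0 [ 0.4808 -0.1374  0.157 ] z [ 0.042 -0.388 -0.921] yaw 5.8 w 0.0004 g 0.7 F [ 1.5 -0.4  1.2] q [-0.65  0.37  0.69  2.13  0.26  0.69 -0.09]
tcp chest -123.2 -1.6 0.157
dark z 0.13 10 Y [-0.0151 -0.0049  0.0098]
dark z 0.14 18 Y [-0.0164 -0.0088 -0.0027]
dark z 0.15 4 Y [-0.0278 -0.0204 -0.0153]
dark z 0.16 2 Y [-0.0338 -0.0325 -0.0312]
lid edge 138 slope-> deg 151.54843535081108 ztop 0.28486844862191996 Y med 0.02069776974151933
```

The stay gave way: about 5.5 N, then it dropped. I'll press a bit further for margin, then retract.

step_arm([
  {"x": 0,"y": 0,"z": 0.03,"rx": 0,"ry": 0,"rz": 0,"claw": 1},
  {"x": 0,"y": 0,"z": 0.06,"rx": 0,"ry": 0,"rz": 0,"claw": 1},
  {"x": 0,"y": 0,"z": 0.07,"rx": 0,"ry": 0,"rz": 0,"claw": 1},
  {"x": 0,"y": 0,"z": 0.07,"rx": 0,"ry": 0,"rz": 0,"claw": 1},
])

```text
t: 16.45
eef_pos: [0.4808, -0.1405, 0.1469]
orientation: [0.657, 0.727, -0.133, 0.148]
ft_force: [-0.6, 2.6, 1.0]
width: 0.0004
grip_force: 1.1
```

```bash
python3 pin.py
```

```text
16.45 [ 0.4808 -0.1405  0.1469] z [ 0.042 -0.388 -0.921] yaw 5.86 w 0.0004 g 1.1 F [-0.6  2.6  1. ] q [-0.63  0.39  0.69  2.14  0.25  0.66 -0.08]
tcp chest -123.5 -4.8 0.1469
dark z 0.12 9 Y [-0.0144 -0.0079 -0.0017]
dark z 0.13 16 Y [-0.018  -0.0102 -0.0056]
dark z 0.14 6 Y [-0.022  -0.0162 -0.0127]
dark z 0.16 2 Y [-0.0345 -0.0345 -0.0345]
lid edge 178 slope-> deg 123.90012421533521 ztop 0.28216252316158796 Y med 0.001905823447550489
```

The pin is down about 28 mm, so the stay is clearly broken. Now up and over to the back of the lid.

```bash
python3 - <<'E'
from h import *
T=Rd(5.85,0,-.4);U=Rd(5.85)
plan((ch(-124,25,215),T),(ch(-100,25,350),Rd(5.85,0,-.2)),(ch(0,-110,355),U),(ch(0,-110,265),U))
E
```

```text
[ 0.006 -0.002 -0.495  0.004  0.001 -0.001] rows>= 1.5
[-0.35   0.16  -0.829  0.     0.4    0.   ] rows>= 2.7
[-0.444  0.333  0.073  0.     0.2    0.   ] rows>= 1.7
[-0.449  0.333  0.028  0.     0.2    0.   ] rows>= 1.7
[0.  0.  0.6 0.  0.  0. ] rows>= 1.8
```

step_arm([
  {"x": 0,"y": 0,"z": -0.15,"rx": 0,"ry": 0,"rz": 0,"claw": 1},
  {"x": 0,"y": 0,"z": -0.35,"rx": 0,"ry": 0,"rz": 0,"claw": 1},
  {"x": 0,"y": 0,"z": -0.495,"rx": 0,"ry": 0,"rz": 0,"claw": 1},
  {"x": 0,"y": 0,"z": -0.495,"rx": 0,"ry": 0,"rz": 0,"claw": 1},
])

```text
t: 16.9
eef_pos: [0.4787, -0.1111, 0.2172]
orientation: [0.657, 0.728, -0.131, 0.149]
ft_force: [-0.2, -1.7, -0.0]
width: 0.0006
grip_force: 0.0
```

step_arm([
  {"x": -0.1,"y": 0.04,"z": -0.25,"rx": 0,"ry": 0.1,"rz": 0,"claw": 1},
  {"x": -0.23,"y": 0.1,"z": -0.55,"rx": 0,"ry": 0.25,"rz": 0,"claw": 1},
  {"x": -0.35,"y": 0.16,"z": -0.83,"rx": 0,"ry": 0.4,"rz": 0,"claw": 1},
  {"x": -0.35,"y": 0.16,"z": -0.83,"rx": 0,"ry": 0.4,"rz": 0,"claw": 1},
  {"x": -0.35,"y": 0.16,"z": -0.83,"rx": 0,"ry": 0.4,"rz": 0,"claw": 1},
])

```text
t: 17.4
eef_pos: [0.5012, -0.1105, 0.3507]
orientation: [0.668, 0.738, -0.066, 0.075]
ft_force: [-0.7, -0.3, -1.7]
width: 0.0005
grip_force: 0.0
```

```bash
python3 - <<'E'
from h import *
U=Rd(5.85)
plan((ch(0,-115,357),U),(ch(0,-115,268),U))
E
python3 pin.py
```

```text
[-0.454  0.335  0.072  0.003  0.201 -0.003] rows>= 1.7
[-0.459  0.334  0.026  0.003  0.201 -0.003] rows>= 1.7
[0.    0.    0.593 0.    0.    0.   ] rows>= 1.8
17.4 [ 0.5012 -0.1105  0.3507] z [ 0.023 -0.198 -0.98 ] yaw 5.71 w 0.0005 g 0.0 F [-0.7 -0.3 -1.7] q [-0.64  0.15  0.72  1.76  0.1   1.23  0.14]
tcp chest -100.1 23.0 0.3507
dark z 0.12 9 Y [-0.0162 -0.0079 -0.0019]
dark z 0.13 17 Y [-0.0178 -0.0105 -0.0059]
dark z 0.14 4 Y [-0.0219 -0.0176 -0.0156]
dark z 0.15 3 Y [-0.0344 -0.0316 -0.0261]
lid edge 80 slope-> deg 74.4596199449146 ztop 0.28167431102999274 Y med -0.037867244835526115
```

View pics/last.png

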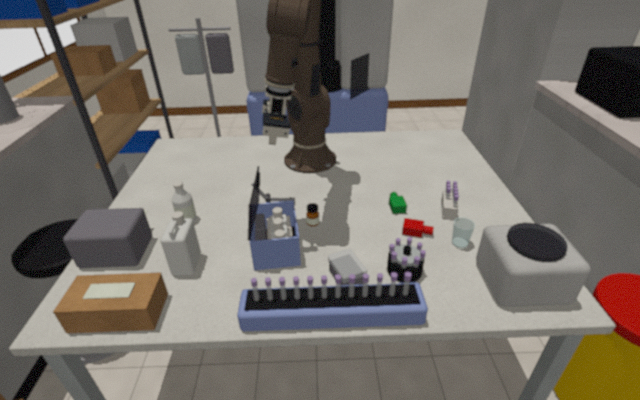

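The lid at (258,200) now leans at about 74° with the knee folded down, and everything else is in place. Now over to the back of the lid.

step_arm([
  {"x": -0.22,"y": 0.17,"z": 0.035,"rx": 0,"ry": 0.1,"rz": 0,"claw": 1},
  {"x": -0.454,"y": 0.335,"z": 0.07,"rx": 0,"ry": 0.2,"rz": 0,"claw": 1},
  {"x": -0.454,"y": 0.335,"z": 0.07,"rx": 0,"ry": 0.2,"rz": 0,"claw": 1},
])

```text
t: 17.75
eef_pos: [0.558, -0.1793, 0.3513]
orientation: [0.672, 0.738, -0.036, 0.037]
ft_force: [-1.1, -1.1, 0.1]
width: 0.0004
grip_force: 0.0
```

step_arm([
  {"x": -0.23,"y": 0.17,"z": 0.01,"rx": 0,"ry": 0.1,"rz": 0,"claw": 1},
  {"x": -0.46,"y": 0.335,"z": 0.026,"rx": 0,"ry": 0.2,"rz": 0,"claw": 1},
  {"x": -0.46,"y": 0.335,"z": 0.026,"rx": 0,"ry": 0.2,"rz": 0,"claw": 1},
  {"x": -0.46,"y": 0.335,"z": 0.026,"rx": 0,"ry": 0.2,"rz": 0,"claw": 1},
  {"x": -0.46,"y": 0.335,"z": 0.026,"rx": 0,"ry": 0.2,"rz": 0,"claw": 1},
])

```text
t: 18.25
eef_pos: [0.6147, -0.2348, 0.3556]
orientation: [0.67, 0.743, -0.0, -0.0]
ft_force: [0.6, 0.6, 0.4]
width: 0.0008
grip_force: 0.0
```

```bash
cat > lid.py <<'E'
from h import *
import sys
st();s=ctrl.get_state();q=np.array(s['eef_pos'])-CC;print('tcp chest',(q@EX*1000).round(1),(q@EY*1000).round(1),q[2].round(4))
U=Rd(5.85);r=130
def tcp(a):
    c,n=np.cos(np.radians(a)),np.sin(np.radians(a));return ch(0,-75+r*c-3*n-9.5,121+r*n+3*c+17)
r0=R.from_quat(s['orientation'])
for a in map(float,sys.argv[1:]): print(a,(r0.inv().apply(tcp(a)-s['eef_pos'])/.15).round(3))
print('rot',((r0.inv()*U).as_rotvec()/.5).round(3))
E
python3 lid.py 95 88 80 74
```

```text
18.25 [ 0.6147 -0.2348  0.3556] z [-0.001  0.    -1.   ] yaw 5.89 w 0.0008 g 0.0 F [0.6 0.6 0.4] q [-0.15  0.49  0.73  1.34 -0.32  1.43  0.66]
tcp chest 0.1 -112.3 0.3556
95.0 [ 0.089 -0.     0.589]
88.0 [ 0.195 -0.     0.584]
80.0 [ 0.316 -0.     0.594]
74.0 [ 0.404 -0.     0.612]
rot [-0.001 -0.001  0.001]
```

step_arm([
  {"x": 0,"y": 0,"z": 0.3,"rx": 0,"ry": 0,"rz": 0,"claw": 1},
  {"x": 0,"y": 0,"z": 0.58,"rx": 0,"ry": 0,"rz": 0,"claw": 1},
  {"x": 0.05,"y": 0,"z": 0.58,"rx": 0,"ry": 0,"rz": 0,"claw": 1},
  {"x": 0.15,"y": 0,"z": 0.58,"rx": 0,"ry": 0,"rz": 0,"claw": 1},
  {"x": 0.24,"y": 0,"z": 0.59,"rx": 0,"ry": 0,"rz": 0,"claw": 1},
  {"x": 0.32,"y": 0,"z": 0.6,"rx": 0,"ry": 0,"rz": 0,"claw": 1},
  {"x": 0.36,"y": 0,"z": 0.6,"rx": 0,"ry": 0,"rz": 0,"claw": 1},
])

```text
t: 18.95
eef_pos: [0.6105, -0.1803, 0.2684]
orientation: [0.669, 0.743, 0.001, 0.001]
ft_force: [-1.0, 1.6, -0.3]
width: 0.0003
grip_force: 0.0
```

```bash
python3 lid.py 74 70 66 62 58 54 50 46 42
```

```text
18.95 [ 0.6105 -0.1803  0.2684] z [ 0.004  0.    -1.   ] yaw 5.99 w 0.0003 g 0.0 F [-1.   1.6 -0.3] q [-0.25  0.49  0.71  1.55 -0.34  1.22  0.62]
tcp chest 1.5 -57.6 0.2684
74.0 [ 0.04  -0.01   0.031]
70.0 [ 0.098 -0.01   0.048]
66.0 [ 0.155 -0.01   0.069]
62.0 [ 0.21  -0.01   0.094]
58.0 [ 0.263 -0.01   0.123]
54.0 [ 0.314 -0.01   0.156]
50.0 [ 0.362 -0.01   0.192]
46.0 [ 0.408 -0.01   0.232]
42.0 [ 0.451 -0.01   0.274]
rot [0.008 0.001 0.005]
```

step_arm([
  {"x": 0.04,"y": -0.01,"z": 0.03,"rx": 0.008,"ry": 0,"rz": 0.005,"claw": 1},
  {"x": 0.098,"y": -0.01,"z": 0.048,"rx": 0.008,"ry": 0,"rz": 0.005,"claw": 1},
  {"x": 0.155,"y": -0.01,"z": 0.069,"rx": 0.008,"ry": 0,"rz": 0.005,"claw": 1},
  {"x": 0.21,"y": -0.01,"z": 0.094,"rx": 0.008,"ry": 0,"rz": 0.005,"claw": 1},
  {"x": 0.263,"y": -0.01,"z": 0.123,"rx": 0.008,"ry": 0,"rz": 0.005,"claw": 1},
  {"x": 0.314,"y": -0.01,"z": 0.156,"rx": 0.008,"ry": 0,"rz": 0.005,"claw": 1},
  {"x": 0.362,"y": -0.01,"z": 0.192,"rx": 0.008,"ry": 0,"rz": 0.005,"claw": 1},
])

```text
t: 19.65
eef_pos: [0.6028, -0.1279, 0.2377]
orientation: [0.671, 0.741, -0.001, -0.001]
ft_force: [-0.1, -1.0, 2.6]
width: 0.0006
grip_force: 1.4
```

```bash
python3 lid.py 50 46 42 38 34 30 26 22 18
```

```text
19.65 [ 0.6028 -0.1279  0.2377] z [-0.002 -0.001 -1.   ] yaw 5.71 w 0.0006 g 1.4 F [-0.1 -1.   2.6] q [-0.34  0.49  0.7   1.64 -0.34  1.14  0.54]
tcp chest -0.9 -4.6 0.2377
50.0 [ 0.009  0.006 -0.012]
46.0 [0.055 0.006 0.027]
42.0 [0.098 0.006 0.07 ]
38.0 [0.138 0.006 0.115]
34.0 [0.175 0.006 0.164]
30.0 [0.208 0.006 0.214]
26.0 [0.238 0.006 0.267]
22.0 [0.264 0.006 0.321]
18.0 [0.286 0.006 0.378]
rot [-0.005  0.001 -0.005]
```

Contact with the lid is about 2.6 N, as expected. I'll keep lowering along the arc.

step_arm([
  {"x": 0.055,"y": 0,"z": 0.027,"rx": 0,"ry": 0,"rz": 0,"claw": 1},
  {"x": 0.098,"y": 0,"z": 0.07,"rx": 0,"ry": 0,"rz": 0,"claw": 1},
  {"x": 0.138,"y": 0,"z": 0.115,"rx": 0,"ry": 0,"rz": 0,"claw": 1},
  {"x": 0.175,"y": 0,"z": 0.164,"rx": 0,"ry": 0,"rz": 0,"claw": 1},
  {"x": 0.208,"y": 0,"z": 0.214,"rx": 0,"ry": 0,"rz": 0,"claw": 1},
  {"x": 0.238,"y": 0,"z": 0.267,"rx": 0,"ry": 0,"rz": 0,"claw": 1},
  {"x": 0.264,"y": 0,"z": 0.321,"rx": 0,"ry": 0,"rz": 0,"claw": 1},
  {"x": 0.286,"y": 0,"z": 0.378,"rx": 0,"ry": 0,"rz": 0,"claw": 1},
])

```text
t: 20.45
eef_pos: [0.5984, -0.0858, 0.1807]
orientation: [0.671, 0.741, -0.001, -0.001]
ft_force: [-0.2, -0.5, 1.4]
width: 0.0003
grip_force: 0.7
```

```bash
python3 lid.py 18 14 10 6 3 0 -2 -4
```

```text
20.45 [ 0.5984 -0.0858  0.1807] z [-0.002 -0.001 -1.   ] yaw 5.71 w 0.0003 g 0.7 F [-0.2 -0.5  1.4] q [-0.4   0.52  0.67  1.74 -0.37  1.01  0.51]
tcp chest -0.9 37.7 0.1807
18.0 [ 0.004  0.006 -0.002]
14.0 [0.022 0.006 0.056]
10.0 [0.036 0.006 0.115]
6.0 [0.045 0.007 0.174]
3.0 [0.05  0.007 0.22 ]
0.0 [0.052 0.007 0.265]
-2.0 [0.053 0.007 0.295]
-4.0 [0.052 0.007 0.325]
rot [-0.005  0.001 -0.005]
```

step_arm([
  {"x": 0.022,"y": 0,"z": 0.056,"rx": 0,"ry": 0,"rz": 0,"claw": 1},
  {"x": 0.036,"y": 0,"z": 0.11,"rx": 0,"ry": 0,"rz": 0,"claw": 1},
  {"x": 0.045,"y": 0,"z": 0.16,"rx": 0,"ry": 0,"rz": 0,"claw": 1},
  {"x": 0.05,"y": 0,"z": 0.2,"rx": 0,"ry": 0,"rz": 0,"claw": 1},
  {"x": 0.052,"y": 0,"z": 0.235,"rx": 0,"ry": 0,"rz": 0,"claw": 1},
  {"x": 0.052,"y": 0,"z": 0.26,"rx": 0,"ry": 0,"rz": 0,"claw": 1},
  {"x": 0.052,"y": 0,"z": 0.26,"rx": 0,"ry": 0,"rz": 0,"claw": 1},
])

```text
t: 21.15
eef_pos: [0.5974, -0.0785, 0.142]
orientation: [0.671, 0.741, -0.001, -0.001]
ft_force: [0.4, 0.7, 0.7]
width: 0.0002
grip_force: 0.0
```

step_arm([
  {"x": 0,"y": 0,"z": 0.01,"rx": 0,"ry": 0,"rz": 0,"claw": 1},
  {"x": 0,"y": 0,"z": 0.015,"rx": 0,"ry": 0,"rz": 0,"claw": 1},
  {"x": 0,"y": 0,"z": 0.015,"rx": 0,"ry": 0,"rz": 0,"claw": 1},
])

```text
t: 21.45
eef_pos: [0.5978, -0.0787, 0.1413]
orientation: [0.671, 0.741, -0.001, -0.0]
ft_force: [-3.3, 0.1, 9.1]
width: 0.0003
grip_force: 4.6
```

9 N at tip height 124 mm, so the lid is on the rim. I'll give one small extra push to confirm, then back off.

step_arm([
  {"x": 0,"y": 0,"z": 0.008,"rx": 0,"ry": 0,"rz": 0,"claw": 1},
  {"x": 0,"y": 0,"z": 0.008,"rx": 0,"ry": 0,"rz": 0,"claw": 1},
])

```text
t: 21.65
eef_pos: [0.5979, -0.0788, 0.1412]
orientation: [0.671, 0.741, -0.0, -0.0]
ft_force: [-7.6, 2.9, 21.1]
width: 0.0004
grip_force: 10.4
```

step_arm([
  {"x": 0,"y": 0,"z": -0.05,"rx": 0,"ry": 0,"rz": 0,"claw": 1},
  {"x": 0,"y": 0,"z": -0.3,"rx": 0,"ry": 0,"rz": 0,"claw": 1},
  {"x": 0,"y": 0,"z": -0.6,"rx": 0,"ry": 0,"rz": 0,"claw": 1},
  {"x": 0,"y": 0,"z": -0.8,"rx": 0,"ry": 0,"rz": 0,"claw": 1},
  {"x": 0,"y": 0,"z": -0.8,"rx": 0,"ry": 0,"rz": 0,"claw": 1},
  {"x": 0,"y": 0,"z": -0.8,"rx": 0,"ry": 0,"rz": 0,"claw": 1},
])

```text
t: 22.25
eef_pos: [0.5982, -0.0784, 0.2597]
orientation: [0.671, 0.741, -0.0, 0.0]
ft_force: [-0.6, 0.4, 0.5]
width: 0.0007
grip_force: 0.0
```

```bash
python3 - <<'E'
from h import *
st();p=P('scene');i,d=cams.read_camera('scene');C=cloud(d,p);q=C-CC;X=q@EX;Y=q@EY
for y in (-.06,-.02,.02,.06,.08):
    m=(abs(Y-y)<.01)&(abs(X)<.09)&(C[...,2]>.03)&(C[...,2]<.2)
    print(y,m.sum(),np.percentile(C[m][:,2],[10,50,90]).round(4) if m.sum() else '')
cv2.imwrite('pics/fin.png',cv2.resize(i[130:280,190:390],None,fx=3,fy=3,interpolation=cv2.INTER_CUBIC))
E
```

```text
22.25 [ 0.5982 -0.0784  0.2597] z [-0.    -0.001 -1.   ] yaw 5.7 w 0.0007 g 0.0 F [-0.6  0.4  0.5] q [-0.45  0.44  0.71  1.65 -0.31  1.17  0.44]
-0.06 213 [0.1217 0.1235 0.1256]
-0.02 214 [0.1217 0.1234 0.1253]
0.02 211 [0.1216 0.1234 0.1251]
0.06 207 [0.1215 0.1234 0.1253]
0.08 136 [0.1214 0.1242 0.128 ]
```

View pics/fin.png

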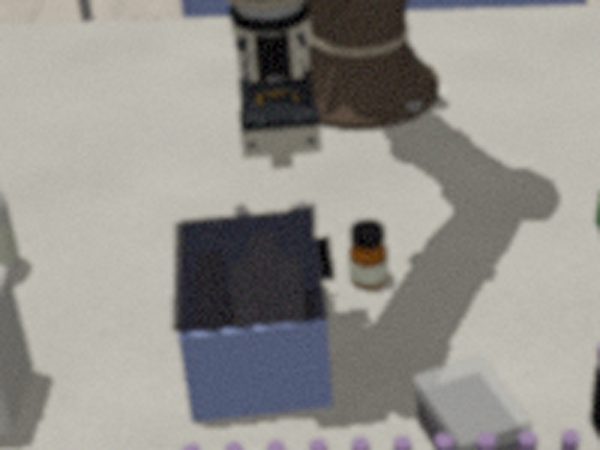

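The lid at (245,270) is level on the rim, 123.4 mm everywhere across it, and the hand is clear. Handing in.

```bash
python3 -c "
from rig import ctrl
print(ctrl.job_done())"
```

```text
the job is handed in; nothing more can be done
None
```

The bottle stands upright in the chest's middle place, the stay was broken at its knee, the lid was lowered gently until fully shut, and the job is handed in at about 22 s of the 69 s allowed; the hand-in returned no verdict.

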